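# Fit the loose divider into the dough crate

## Task

Split the open dough crate in two with the loose divider plate, which lies flat and tightly boxed in by the rims of the narrow three-sided tray. Slide it out of the tray's open end until that end hangs over the edge and can be gripped, pick it up and lay it down flat on the upturned crate, clear of the tray; then take it again by a long edge and stand it upright on its other long edge in the middle pair of grooves of the open crate, fully down on the floor, and let go. Leave the flour shaker, the scale and the oil bottle where they are.

Things in the scene. Friction and masses are not known exactly. Their poses are not given: they have to be found in the camera images.
- divider: Loose, smooth, slippery white plastic plate, 162 x 64 x 8 mm, about 90 g. Origin at its middle; x along its length, y along its width, z through its thickness (up at the start). It starts flat in the tray, lengthwise, near end 5 to 30 mm inside the open end. With 2 to 8 mm each side it cannot be gripped there, but can be dragged by pressing on its top or pushed at its far end (gap 13 to 40 mm).
- tray: Narrow three-sided steel tray fixed on top of the upturned crate. Outside 230 x 78 mm, inside 74 mm wide, floor 2 mm thick, rims 2 mm thick and 14 mm high on both long sides and the far end. Its -x end (towards the robot) is open and flush with the upturned crate's front edge. Origin at the centre of its underside, x along its length away from the open end, z up.
- stand: Upturned grey crate, fixed, used as a raised surface: flat top 300 (x) x 200 (y) mm, 120 mm above the table. Origin at its centre on the table, z up; front edge (robot's side) at x = -150 mm, side edges at y = +-100 mm. The tray lies on its +y half; the strip along its -y edge is free, but for the shaker at the back. The faces below the edges are set back 2 to 5 mm, with a 7 mm foot flange at the table.
- crate: Open grey dough crate, fixed on the table: 300 (x) x 200 (y) mm over its flange, 75 mm high, inside 270 x 170 mm, floor 4 mm thick. Origin at the centre of its underside, x along its length, z up. On the inside of each long wall are three upright grooves, at x = -80, 0 and +80 mm, facing each other in pairs across the crate. The ends are plain.
- shaker: Bystander: steel flour shaker, 66 mm across, 90 mm high, at the back of the -y half of the upturned crate's top. Origin at the centre of its underside.
- scale: Bystander: flat green kitchen scale, 150 x 210 x 21 mm, on the table at the left. Origin at the centre of its underside.
- oil: Bystander: amber oil bottle, 64 mm across, 190 mm high, on the table between the two crates, at the back. Origin at the centre of its underside.
- groove_mid (a point): The middle of the middle pair of grooves: crate centre, on the crate's floor, 4 mm above the table; axes as the crate. A groove lies between two ribs 13 mm apart, 4 mm thick, standing 9 mm out from the wall, floor to 68 mm above the table. The divider spans the crate along y with 4 mm play at each end; fully home its middle is 32 mm above this point, its top edge level with the rib tops.
Mind the look-alikes: they are no part of the job. There is more than one size of the divider; the job needs the largest.

How it is judged:
By the outcome, as a careful person would: the job done as asked, in the order asked, and still so for the second after the job is handed in, with the robot touching nothing.
It also fails if it takes over 67 s, if anything falls off the work surface, if the arm or the gripper's body presses on something with over 40 N, if the wrist force passes 120 N, or if a joint passes its speed limit or range.

## Robot

A 7-joint arm with a two-finger parallel gripper is mounted at the origin on the work surface. World frame = base frame: x ahead of the robot, y to its left, z up, the work surface at z = 0. Lengths are in m, angles in rad, forces in N, time in s.
With the tool pointing down it reaches from about 0.4 to 0.85 m from the base axis. Payload 10.4 kg.
Tool frame: the origin (TCP) lies midway between the tips of the shut fingers; the grasp point (between the pads) lies manip.pinch_z behind it (manip.pinch_z is the distance from the TCP to the grasp point, in m); z points along the fingers, y is the direction in which the jaws open and shut (so a half turn about z gives the same grasp; the last joint's range is limited). The gripper opens to 85 mm and grips with 20 to 120 N. Pads are 22 mm wide; open, the fingers measure 114 mm over their backs; the gripper's body (76 mm by 85 mm) begins 54 mm behind the grasp point. The pads swing forward as they close: fully open they stand 13 mm farther back than shut.
Start: joints at [-1.277, 0.332, -0.065, 1.46, 0.022, 1.35, -0.088], TCP at [0.195, 0.594, 0.209] pointing down, gripper open.
Joint ranges: [-2.6, 2.6], [-0.5, 2.12], [-1.47, 1.34], [0.16, 2.42], [-1.27, 4.41], [0.06, 2.06], [-2.6, 2.6]. Speed limits (rad/s): [2.22, 2.22, 2.79, 2.79, 3.14, 3.14, 3.14].

## Interface

Orientations are given as a unit quaternion [x, y, z, w].
In Python, from workcell import manip gives the robot as it stands.
- The arm moves only by the shell command python3 -m handwheel 'ROWS' [FORCE]. ROWS is JSON, a list that holds one entry, the list of rows, each a list of 7 numbers: the shift along the tool's x, y, z in m, then the turn, a rotation vector about the tool's x, y, z in rad, then the finger opening in m, from 0 to 0.0854. In form: [[[tx, ty, tz, ax, ay, az, claw], ...]]. A call has 1 to 8 rows; each row is the pose to reach, as a shift and turn from the pose commanded when the call began, along the tool's axes at that moment; what a row does not reach only later rows make up. A row lasts 1/8 s, in which the tool goes at most 62.5 mm and 10.7 degrees, less where a joint would pass 70% of its speed; a pose out of reach is approached as far as the arm can. A call with a gripper value outside its range is refused whole. The fingers move at their own pace and stop on an object; FORCE is the grip in N (left out, the last holds). Time passes only in rows, so rows that repeat a pose let the fingers close. It gives the time, the measured TCP pose, the force and the opening at its end, in the units of the state.
- manip.get_obs(): the state, without advancing time (a new reading comes with each control period).
- manip.camera(name): name is "side" or "top"; returns the picture (384x512x3 uint8, blue, green, red); there is no depth.
- manip.calibration(name): a dict with "fx", "fy", "cx", "cy" (pixels), "view" (4x4, takes a point from world to camera coordinates). Camera axes: x right, y up, looking along -z (the intrinsics and any distortion apply to the point x, -y, -z); pixel columns grow to the right and rows downward; lengths in m; the calibration is good to about 2 mm. A picture is of the moment at which its call begins. calibration takes no time and is no camera call.
- manip.hand_in(): hands the job in, once; it reports no verdict.
The state is a dict: "clock": time; "joint_pos": joint angles; "joint_velocities": joint speeds; "tau": joint torques, N m; "position": TCP position; "ee_rot": TCP orientation; "ft_force": force on the tool from outside, world axes, zero at the start; "torque": the same for the moment, N m; "grip_width": opening from 0.0 (shut) to 1.0 (fully open).
Only numpy, scipy, OpenCV 4.12 (cv2) and the standard library are available. Lean on these libraries where they do the work, as an engineer would, in place of code of your own. Each camera call takes 0.05 s, during which the arm holds its last target.

## Working session

There is one attempt and no reset: what is moved stays moved. The work goes in short steps, Python scripts to look and compute and a shell command to move; the robot and the scene stay as the last step left them, time stands still between calls to the robot, and variables do not carry over. Pictures are saved under pics/ and viewed, and the job is handed in when it is done.

```bash
ls; mkdir -p pics; python3 - <<'E'
from workcell import manip
import cv2
o=manip.get_obs(); print(o); print(manip.pinch_z)
for n in("side","top"):
    cv2.imwrite(f"pics/{n}0.png",manip.camera(n)); print(n,manip.calibration(n))
E
```

```text
pics
{'clock': 0.0, 'joint_pos': array([-1.27656726,  0.33289541, -0.06471311,  1.46094851,  0.02159717,
        1.34989984, -0.088484  ]), 'joint_velocities': array([ 0.00130333,  0.00029377, -0.00020873, -0.00039299, -0.00062092,
        0.00162989,  0.00063645]), 'tau': array([-5.52236779e-04, -6.25460029e+01,  4.85985330e-02, -3.91595829e+01,
        1.60948624e-02,  1.00940405e-02, -1.72920590e-06]), 'position': array([0.19459175, 0.59350132, 0.20839786]), 'ee_rot': array([ 1.57728595e-01,  9.87482233e-01, -7.22842303e-04, -8.49039646e-05]), 'ft_force': array([0.60400801, 0.60961838, 0.0285035 ]), 'torque': array([ 0.01116421, -0.02346634,  0.00767632]), 'grip_width': 1.0000008072087128}
0.0187
side {'fx': 437.177603508127, 'fy': 437.177603508127, 'cx': 250.63652209083295, 'cy': 194.96484139765923, 'view': array([[ 0.81280104, -0.58234511, -0.01512093, -0.36061332],
       [ 0.37675484,  0.50569917,  0.77609545, -0.34631156],
       [-0.44430875, -0.63650807,  0.63043415, -1.21778634],
       [ 0.        ,  0.        ,  0.        ,  1.        ]])}
top {'fx': 392.21629111836916, 'fy': 392.21629111836916, 'cx': 257.85718336861765, 'cy': 191.26595944716715, 'view': array([[-0.04850573, -0.99881943, -0.00263633,  0.13192944],
       [ 0.97426516, -0.04789466,  0.22025779, -0.53777554],
       [-0.22012402,  0.00811528,  0.97543814, -1.00385353],
       [ 0.        ,  0.        ,  0.        ,  1.        ]])}
```

View pics/side0.png

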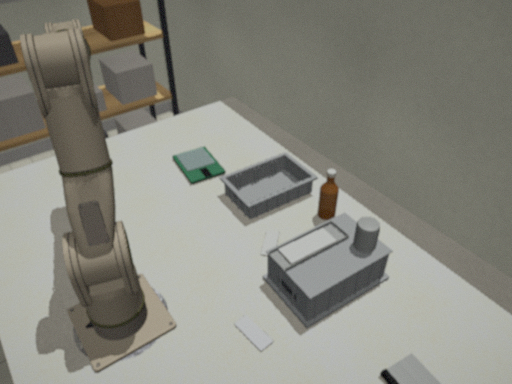

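View pics/top0.png

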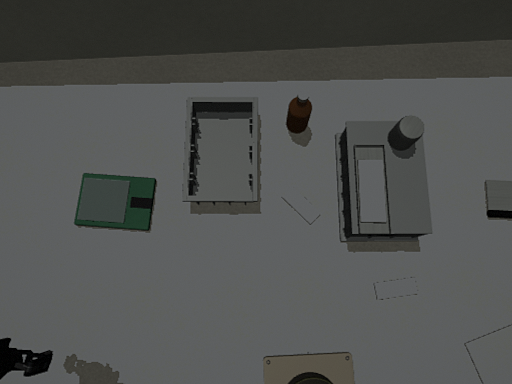

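```bash
cat > h.py <<'E'
import numpy as np,cv2
from workcell import manip
def ray(n,u,v):
    c=manip.calibration(n);V=c['view'];R=V[:3,:3];t=V[:3,3]
    d=R.T@np.array([(u-c['cx'])/c['fx'],-(v-c['cy'])/c['fy'],-1.]);return -R.T@t,d
def onz(n,u,v,z):
    o,d=ray(n,u,v);return o+d*(z-o[2])/d[2]
def proj(n,p):
    c=manip.calibration(n);V=c['view'];q=V[:3,:3]@np.asarray(p,float)+V[:3,3]
    return np.array([c['cx']+c['fx']*q[0]/-q[2],c['cy']-c['fy']*q[1]/-q[2]])
def crop(img,x0,y0,x1,y1,s,name,gamma=1.0,marks=()):
    a=img[y0:y1,x0:x1]; a=(255*(a/255.)**gamma).astype('uint8')
    a=cv2.resize(a,None,fx=s,fy=s,interpolation=cv2.INTER_CUBIC)
    for m in marks: cv2.circle(a,(int((m[0]-x0+.5)*s),int((m[1]-y0+.5)*s)),2,(0,0,255),-1)
    cv2.imwrite(name,a)
E
python3 - <<'E'
from h import *
t=cv2.imread('pics/top0.png');s=cv2.imread('pics/side0.png')
crop(t,325,100,445,250,4,'pics/t_stand.png',.5)
crop(t,170,85,330,235,4,'pics/t_crate.png',.5)
crop(s,250,200,400,330,5,'pics/s_stand.png',.8)
crop(s,210,140,350,240,5,'pics/s_crate.png',.8)
for n,u,v,z in [('tray plate',371,190,.13),('tbl',396,288,0),('tbl2',303,208,0),('big',490,350,0)]: print(n,onz('top',u,v,z))
E
```

```text
tray plate [ 0.51703158 -0.17995919  0.13      ]
tbl [ 0.26968321 -0.25666499  0.        ]
tbl2 [ 0.50215232 -0.02073425  0.        ]
big [ 0.10042061 -0.48307081  0.        ]
```

View pics/t_stand.png

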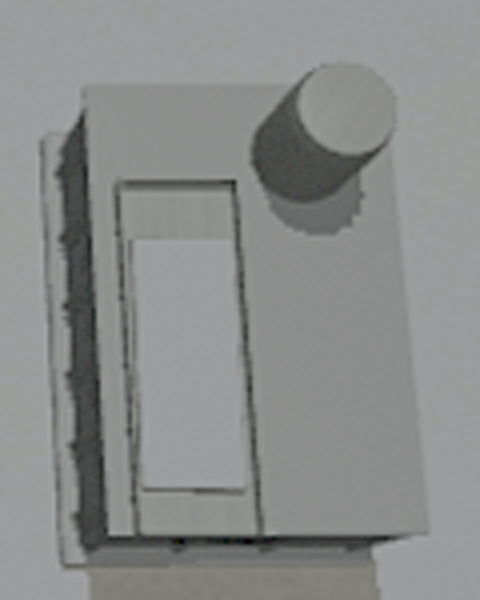

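View pics/t_crate.png

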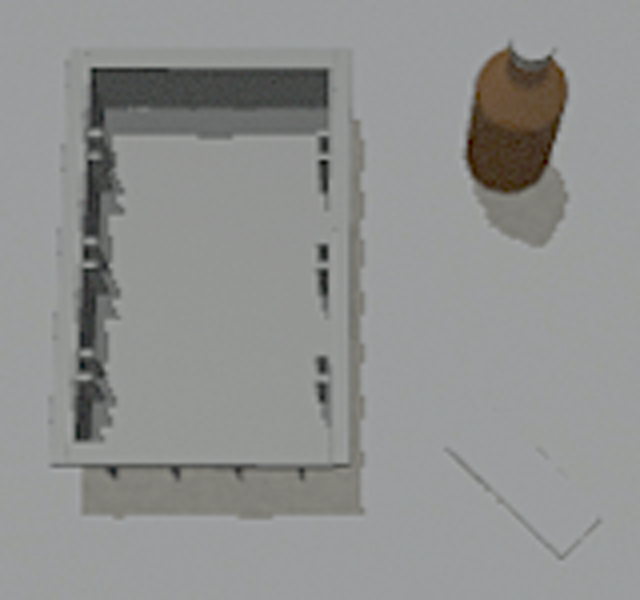

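View pics/s_stand.png

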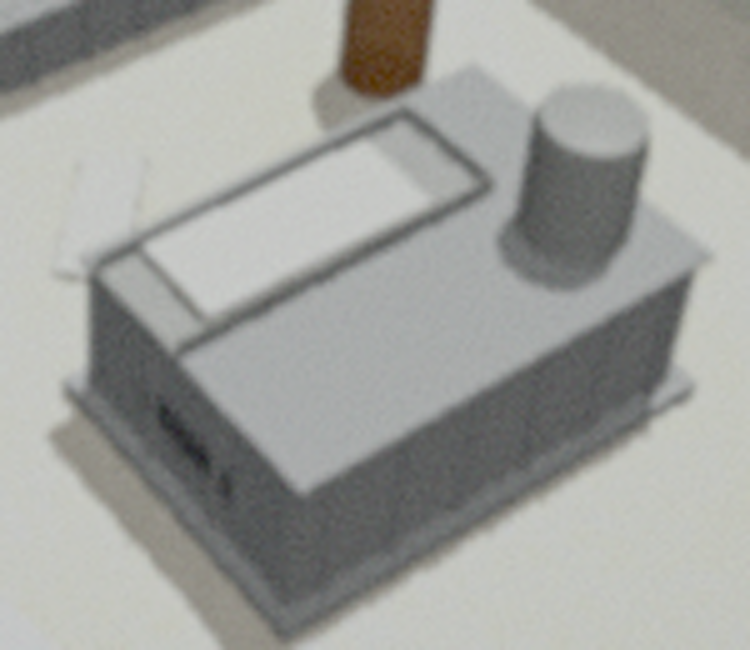

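View pics/s_crate.png

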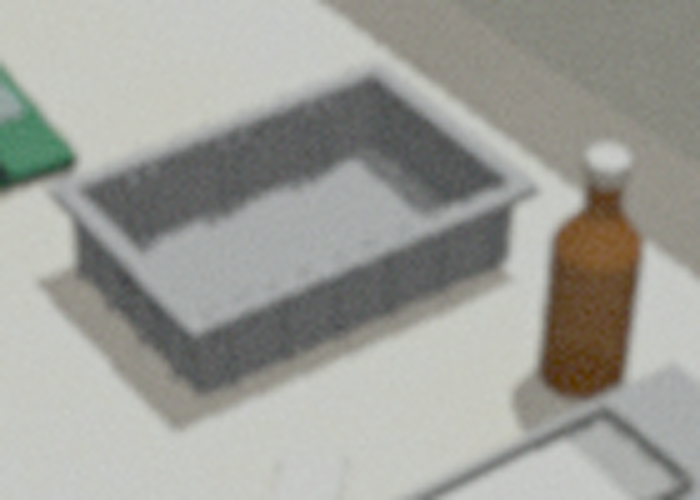

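```bash
python3 - <<'E'
from h import *
def pc(x,y,x0,y0): return x0+x/4-.5,y0+y/4-.5
def show(name,pts,z,x0,y0):
    P=np.array([onz('top',*pc(x,y,x0,y0),z)[:2] for x,y in pts])
    print(name,P.round(4).tolist()); 
    for i in range(len(P)-1):
        d=P[i+1]-P[i]; print('  len',round(np.hypot(*d),4),'ang',round(np.degrees(np.arctan2(d[1],d[0])),2))
    print('  mean',P.mean(0).round(4))
show('plate',[(132,240),(228,240),(245,490),(142,488)],.130,325,100)
show('tray rimtop',[(117,182),(236,182),(262,536),(137,536)],.134,325,100)
show('standtop',[(85,87),(390,85),(428,533),(104,537)],.12,325,100)
show('crate rim',[(72,50),(350,50),(350,464),(52,465)],.075,170,85)
# side
def ps(x,y,x0,y0,s): return x0+x/s-.5,y0+y/s-.5
for nm,L,z,x0,y0 in [('plate',[(375,138),(435,197),(208,318),(145,245)],.130,250,200),('stand',[(475,67),(712,258),(305,492)],.12,250,200),('crate',[(380,68),(537,188),(203,332),(55,190)],.075,210,140)]:
    P=np.array([onz('side',*ps(x,y,x0,y0,5),z)[:2] for x,y in L]); print(nm,P.round(4).tolist(),P.mean(0))
    for i in range(len(P)-1):
        d=P[i+1]-P[i]; print('  len',round(np.hypot(*d),4),'ang',round(np.degrees(np.arctan2(d[1],d[0])),2))
t=cv2.imread('pics/top0.png')
g=cv2.cvtColor(t,cv2.COLOR_BGR2GRAY); print(g[185:195:3,350:395:2]); 
E
```

```text
plate [[0.599, -0.1543], [0.5959, -0.216], [0.434, -0.2074], [0.4384, -0.1437]]
  len 0.0618 ang -92.83
  len 0.1621 ang 176.97
  len 0.0639 ang 86.07
  mean [ 0.5168 -0.1803]
tray rimtop [[0.6373, -0.1476], [0.6335, -0.2244], [0.4047, -0.2131], [0.4084, -0.1364]]
  len 0.0769 ang -92.83
  len 0.2291 ang 177.17
  len 0.0768 ang 87.2
  mean [ 0.521  -0.1804]
standtop [[0.7094, -0.1369], [0.7008, -0.3396], [0.4029, -0.3213], [0.4102, -0.1195]]
  len 0.2029 ang -92.44
  len 0.2985 ang 176.49
  len 0.202 ang 87.91
  mean [ 0.5558 -0.2293]
crate rim [[0.823, 0.2912], [0.8133, 0.0948], [0.5152, 0.1092], [0.5242, 0.3072]]
  len 0.1966 ang -92.85
  len 0.2984 ang 177.25
  len 0.1982 ang 87.39
  mean [0.6689 0.2006]
plate [[0.6058, -0.1559], [0.5995, -0.213], [0.4341, -0.207], [0.4406, -0.1433]] [ 0.52002179 -0.17980984]
  len 0.0575 ang -96.33
  len 0.1655 ang 177.9
  len 0.064 ang 84.11
stand [[0.7085, -0.1382], [0.6989, -0.3347], [0.4043, -0.3209]] [ 0.6038682  -0.26461203]
  len 0.1968 ang -92.8
  len 0.2949 ang 177.3
crate [[0.8178, 0.2853], [0.8098, 0.095], [0.5209, 0.1089], [0.5269, 0.3034]] [0.66882639 0.19813566]
  len 0.1905 ang -92.42
  len 0.2892 ang 177.24
  len 0.1946 ang 88.22
[[ 82  82  84  31  47 100  96  97  95  96  98  96  96  96  97  97  96  87
   26  83  79  80  79]
 [ 77  82  83  29  53 100  98  96  96  96  96  97  98  97  96  96  97  81
   27  79  79  80  79]
 [ 73  82  84  20  60 100  97  96  96  97  95  96  97  97  97  96  98  88
   39  77  80  81  79]
 [ 74  83  82  48  54  95  98  96  97  97  96  97  96  96  97  96  96  94
   49  70  80  81  79]]
```

```bash
cat >> h.py <<'E'
from scipy.spatial.transform import Rotation as Ro
import json
def log():
    o=manip.get_obs()
    open('log.jsonl','a').write(json.dumps([list(map(float,o['joint_pos'])),list(map(float,o['position'])),list(map(float,o['ee_rot']))])+'\n')
    return o
def st():
    o=log(); R=Ro.from_quat(o['ee_rot']).as_matrix()
    print('t',round(float(o['clock']),2),'p',o['position'].round(4),'q',o['joint_pos'].round(3),'F',o['ft_force'].round(1),'g',round(float(o['grip_width'])*.0854,4)); print('xt',R[:,0].round(3),'yt',R[:,1].round(3),'zt',R[:,2].round(3)); return o
def go(p,xt=None,zt=None):
    o=manip.get_obs();R=Ro.from_quat(o['ee_rot']).as_matrix()
    d=R.T@(np.array(p)-o['position']); w=np.zeros(3)
    if xt is not None:
        z=np.array(zt,float);z/=np.linalg.norm(z);x=np.array(xt,float);x-=z*(x@z);x/=np.linalg.norm(x)
        T=np.stack([x,np.cross(z,x),z],1); w=Ro.from_matrix(R.T@T).as_rotvec()
    print('delta',d.round(4),'rot',w.round(4))
C,S=np.cos(np.radians(-2.8)),np.sin(np.radians(-2.8))
EX=np.array([C,S,0]);EY=np.array([-S,C,0])
E
python3 - <<'E'
from h import *
st(); go([.617,-.185,.26],-EX,[0,0,-1])
print('shaker',onz('top',325+347/4,100+110/4,.21),'oil top',onz('top',170+532/4,85+50/4,.19))
E
```

```text
t 0.1 p [0.1946 0.5935 0.2085] q [-1.277  0.333 -0.065  1.461  0.022  1.35  -0.088] F [-0.4  0.6 -0.1] g 0.0856
xt [-0.95   0.311 -0.   ] yt [ 0.311  0.95  -0.001] zt [-0.    -0.001 -1.   ]
delta [-0.6439 -0.6083 -0.0507] rot [-1.300e-03 -1.000e-04 -2.679e-01]
shaker [ 0.64872138 -0.27080854  0.21      ] oil top [ 0.74950356 -0.01816319  0.19      ]
```

```bash
python3 -m handwheel '[[[-0.06,-0.05,-0.05,0,0,-0.05,0],[-0.64,-0.603,-0.05,0,0,-0.267,0],[-0.64,-0.603,-0.05,0,0,-0.267,0],[-0.64,-0.603,-0.05,0,0,-0.267,0],[-0.64,-0.603,-0.05,0,0,-0.267,0],[-0.64,-0.603,-0.05,0,0,-0.267,0],[-0.64,-0.603,-0.05,0,0,-0.267,0],[-0.64,-0.603,-0.05,0,0,-0.267,0]]]' 40; python3 - <<'E'
from h import *
st(); go([.617,-.180,.26],-EX,[0,0,-1])
E
```

```text
clock: 1.1
position: [0.4307, 0.1623, 0.2515]
ee_rot: [0.025, 1.0, 0.0, 0.0]
ft_force: [0.9, 0.2, 0.0]
grip_width: -0.002
t 1.1 p [0.4307 0.1623 0.2515] q [-0.763 -0.072  0.29   1.821  0.021  1.389  1.044] F [0.9 0.2 0. ] g -0.0001
xt [-0.999  0.05  -0.   ] yt [0.05  0.999 0.   ] zt [ 0.  0. -1.]
delta [-0.2031 -0.3326 -0.0086] rot [ 0.0003  0.     -0.0008]
```

```bash
python3 -m handwheel '[[[-0.203,-0.333,-0.009,0,0,0,0],[-0.203,-0.333,-0.009,0,0,0,0],[-0.203,-0.333,-0.009,0,0,0,0],[-0.203,-0.333,-0.009,0,0,0,0],[-0.203,-0.333,-0.009,0,0,0,0],[-0.203,-0.333,-0.009,0,0,0,0],[-0.203,-0.333,-0.009,0,0,0,0],[-0.203,-0.333,-0.009,0,0,0,0]]]'; python3 - <<'E'
from h import *
st(); go([.617,-.180,.16],-EX,[0,0,-1])
E
```

```text
clock: 2.1
position: [0.6161, -0.179, 0.2598]
ee_rot: [0.026, 1.0, -0.0, -0.001]
ft_force: [-0.4, 0.2, 0.1]
grip_width: -0.002
t 2.1 p [ 0.6161 -0.179   0.2598] q [-0.263  0.395  0.656  1.363 -0.238  1.464  1.9  ] F [-0.4  0.2  0.1] g -0.0002
xt [-0.999  0.051  0.001] yt [ 0.051  0.999 -0.   ] zt [-0.001 -0.    -1.   ]
delta [-0.001  -0.0009  0.0998] rot [-0.0003 -0.0014 -0.0025]
```

```bash
python3 -m handwheel '[[[-0.001,-0.001,0.06,0,0,0,0],[-0.001,-0.001,0.112,0,0,0,0],[-0.001,-0.001,0.112,0,0,0,0]]]'; python3 - <<'E'
from h import *
st()
s=manip.camera('side');t=manip.camera('top')
crop(s,250,160,400,280,5,'pics/s1.png',.8,[proj('side',manip.get_obs()['position'])]);crop(t,325,100,445,250,4,'pics/t1.png',.5)
E
```

```text
clock: 2.48
position: [0.6151, -0.176, 0.1454]
ee_rot: [0.023, 1.0, 0.001, -0.003]
ft_force: [-0.7, 0.6, 0.8]
grip_width: -0.001
t 2.48 p [ 0.6151 -0.176   0.1454] q [-0.256  0.46   0.624  1.524 -0.277  1.254  1.932] F [-0.7  0.6  0.8] g -0.0001
xt [-0.999  0.047  0.007] yt [0.047 0.999 0.002] zt [-0.006  0.003 -1.   ]
```

View pics/s1.png

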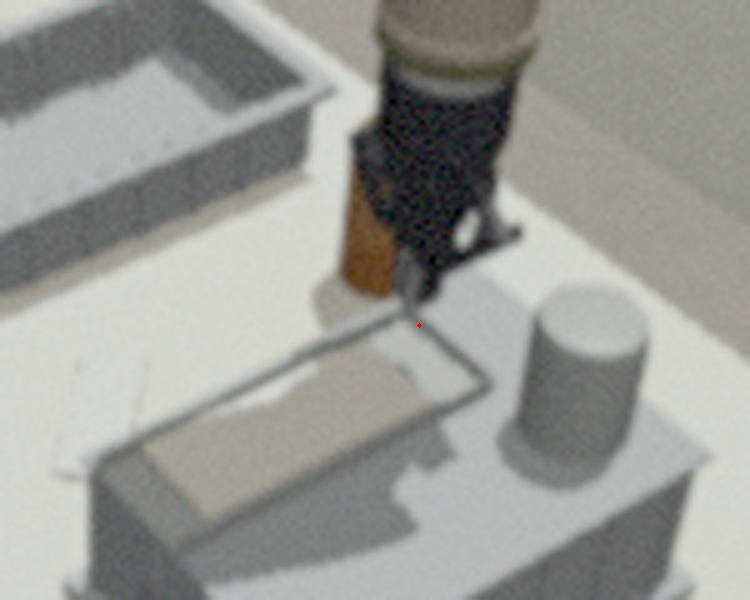

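View pics/t1.png

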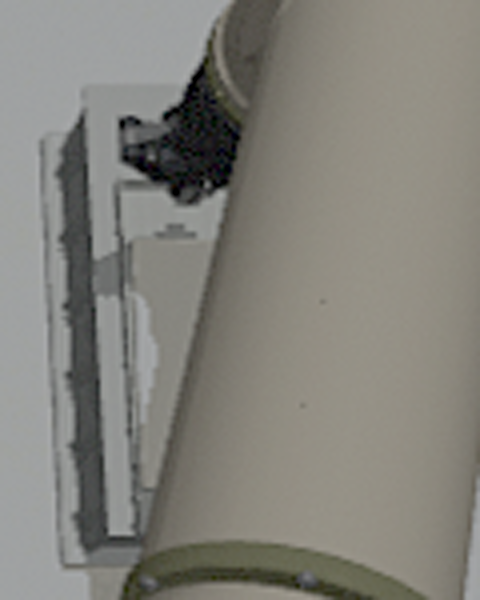

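```bash
python3 - <<'E'
from h import *
o=st(); print(proj('top',o['position']),onz('top',369,157.5,.145),proj('side',o['position']))
c=(proj('top',o['position'])-[325,100]+.5)*4;print(c)
go([.617,-.180,.127],-EX,[0,0,-1])
E
```

```text
t 2.58 p [ 0.618  -0.1782  0.1505] q [-0.255  0.457  0.627  1.517 -0.277  1.256  1.932] F [ 1.  -0.2  0.7] g 0.0
xt [-0.999  0.048 -0.002] yt [0.048 0.999 0.001] zt [ 0.002  0.    -1.   ]
[368.10559655 149.45668195] [ 0.5983342  -0.17980702  0.145     ] [333.43512245 224.50112361]
[174.42238621 199.82672782]
delta [ 0.0009 -0.0019  0.0235] rot [0.0006 0.0016 0.0007]
```

```bash
python3 -m handwheel '[[[0,-0.001,0.01,0,0,0,0],[0,-0.001,0.018,0,0,0,0],[0,-0.001,0.024,0,0,0,0],[0,-0.001,0.024,0,0,0,0]]]'; python3 - <<'E'
from h import *
st()
E
```

```text
clock: 3.08
position: [0.617, -0.1804, 0.124]
ee_rot: [0.025, 1.0, 0.0, -0.0]
ft_force: [0.8, -0.3, 0.3]
grip_width: 0.003
t 3.08 p [ 0.617  -0.1804  0.124 ] q [-0.246  0.48   0.619  1.545 -0.29   1.211  1.943] F [ 0.8 -0.3  0.3] g 0.0003
xt [-0.999  0.05   0.001] yt [0.05  0.999 0.   ] zt [-0.001  0.    -1.   ]
```

```bash
python3 -m handwheel '[[[0.008,0,-0.001,0,0,0,0],[0.022,0,-0.001,0,0,0,0],[0.038,0,-0.001,0,0,0,0],[0.054,0,-0.001,0,0,0,0],[0.070,0,-0.001,0,0,0,0],[0.086,0,-0.001,0,0,0,0],[0.097,0,-0.001,0,0,0,0],[0.102,0,-0.001,0,0,0,0]]]'; python3 - <<'E'
from h import *
st()
E
python3 -m handwheel '[[[0,0,0,0,0,0,0]]]'; python3 - <<'E'
from h import *
st()
s=manip.camera('side');t=manip.camera('top')
crop(s,230,180,380,300,5,'pics/s2.png',.8,[proj('side',manip.get_obs()['position'])]);crop(t,325,100,445,250,4,'pics/t2.png',.5)
E
```

```text
clock: 4.08
position: [0.515, -0.1753, 0.1258]
ee_rot: [0.025, 1.0, 0.0, 0.0]
ft_force: [0.3, 0.0, -0.3]
grip_width: 0.0
t 4.08 p [ 0.515  -0.1753  0.1258] q [-0.33   0.246  0.662  1.814 -0.166  1.137  1.908] F [ 0.3  0.  -0.3] g 0.0
xt [-0.999  0.05  -0.001] yt [0.05  0.999 0.   ] zt [ 0.001  0.    -1.   ]
clock: 4.2
position: [0.5155, -0.1753, 0.1257]
ee_rot: [0.025, 1.0, 0.0, 0.0]
ft_force: [0.7, 0.2, 0.3]
grip_width: 0.003
t 4.2 p [ 0.5155 -0.1753  0.1257] q [-0.33   0.247  0.661  1.813 -0.167  1.137  1.908] F [0.7 0.2 0.3] g 0.0003
xt [-0.999  0.05  -0.   ] yt [0.05  0.999 0.   ] zt [ 0.  0. -1.]
```

View pics/s2.png

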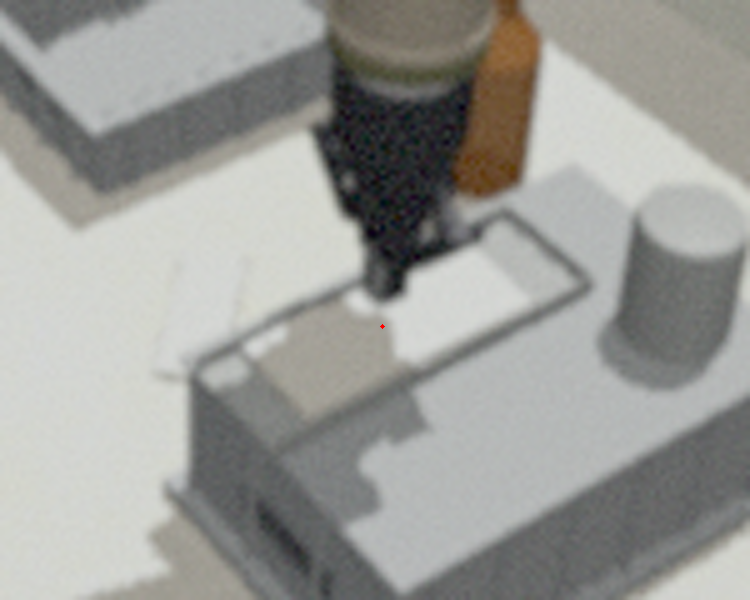

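View pics/t2.png

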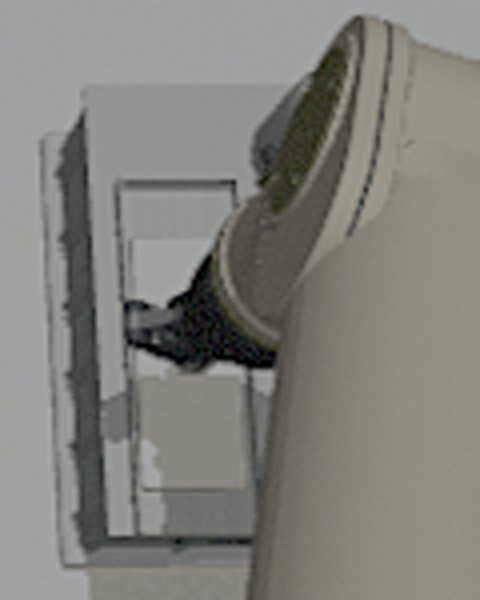

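```bash
python3 - <<'E'
from h import *
o=st(); p=o['position']
for dz in (0,.005,.01,.015,.02,.03): print(dz,(proj('side',p+[0,0,dz])-[230,180]+.5)*5,(proj('top',p+[0,0,dz])-[325,100]+.5)*4)
print(manip.pinch_z)
s=cv2.imread('pics/s2.png')
cv2.imwrite('pics/s2b.png',cv2.resize(s[180:380,280:500],None,fx=3,fy=3))
E
```

```text
t 4.3 p [ 0.5158 -0.1753  0.1256] q [-0.329  0.248  0.661  1.812 -0.167  1.137  1.908] F [ 0.4  0.  -0.4] g 0.0
xt [-0.999  0.049 -0.   ] yt [ 0.049  0.999 -0.   ] zt [ 0. -0. -1.]
0 [382.0460259  326.46641994] [176.96996613 365.78966476]
0.005 [382.6093493  320.32392633] [179.13097923 364.04073818]
0.01 [383.175514   314.15045109] [181.31335838 362.27451988]
0.015 [383.74454155 307.94575921] [183.51742203 360.49075213]
0.02 [384.31645373 301.70961334] [185.74349497 358.68917206]
0.03 [385.46902014 289.14199798] [190.26300073 355.03149699]
0.0187
```

View pics/s2b.png

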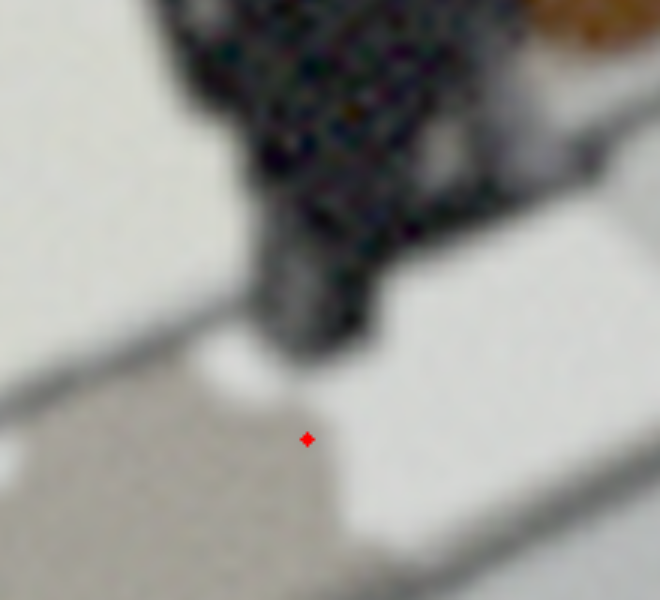

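```bash
python3 -m handwheel '[[[0,0,0.003,0,0,0,0],[0,0,0.006,0,0,0,0]]]' | egrep "pos|force"; python3 -m handwheel '[[[0,0,0.003,0,0,0,0],[0,0,0.006,0,0,0,0]]]'| egrep "pos|force"
```

```text
position: [0.5155, -0.1754, 0.1191]
ft_force: [-0.0, -0.2, 0.2]
position: [0.5154, -0.1753, 0.1132]
ft_force: [0.5, 0.1, -0.1]
```

```bash
python3 -m handwheel '[[[0,0,0.002,0,0,0,0],[0,0,0.004,0,0,0,0]]]' | egrep "pos|force"
```

```text
position: [0.5154, -0.1754, 0.1094]
ft_force: [0.3, -0.6, 0.1]
```

```bash
python3 -m handwheel '[[[0,0,0.002,0,0,0,0],[0,0,0.004,0,0,0,0]]]' | egrep "pos|force"; python3 - <<'E'
from h import *
st()
s=manip.camera('side')
crop(s,230,180,380,300,5,'pics/s3.png',.8,[proj('side',manip.get_obs()['position'])])
E
```

```text
position: [0.5165, -0.1757, 0.1079]
ft_force: [-10.0, 3.9, 36.1]
t 5.3 p [ 0.5165 -0.1757  0.1079] q [-0.321  0.27   0.656  1.83  -0.185  1.1    1.922] F [-10.    3.9  36.1] g 0.0
xt [-0.999  0.05  -0.003] yt [0.05  0.999 0.001] zt [ 0.003  0.001 -1.   ]
```

View pics/s3.png

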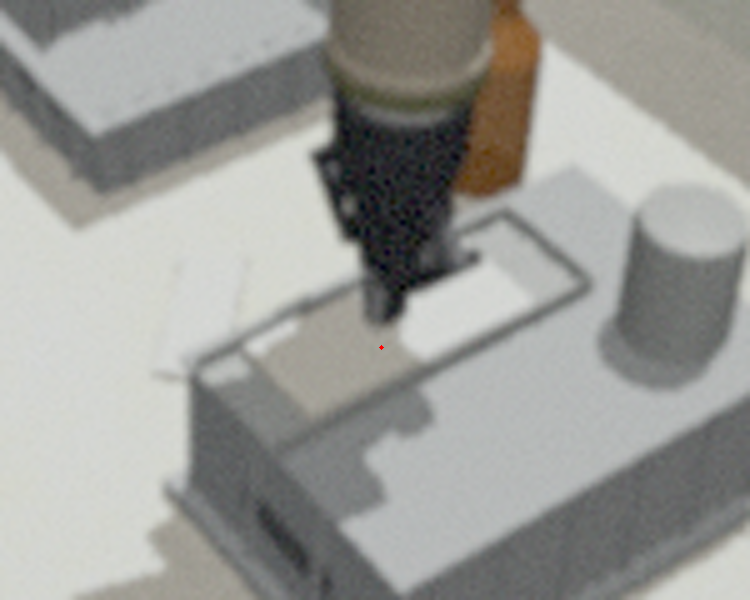

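```bash
python3 -m handwheel '[[[0,0,-0.001,0,0,0,0],[0.004,0,-0.001,0,0,0,0],[0.012,0,-0.001,0,0,0,0],[0.022,0,-0.001,0,0,0,0],[0.030,0,-0.001,0,0,0,0]]]' ; python3 - <<'E'
from h import *
st()
t=manip.camera('top');s=manip.camera('side')
crop(s,230,180,380,300,5,'pics/s4.png',.8);crop(t,325,100,445,250,4,'pics/t4.png',.5)
E
```

```text
clock: 5.98
position: [0.4871, -0.1742, 0.108]
ee_rot: [0.025, 1.0, -0.0, 0.002]
ft_force: [2.9, -1.2, 9.5]
grip_width: -0.003
t 5.97 p [ 0.4871 -0.1742  0.108 ] q [-0.342  0.196  0.666  1.903 -0.138  1.083  1.9  ] F [ 2.9 -1.2  9.5] g -0.0002
xt [-0.999  0.05  -0.004] yt [ 0.05   0.999 -0.   ] zt [ 0.004 -0.    -1.   ]
```

View pics/t4.png

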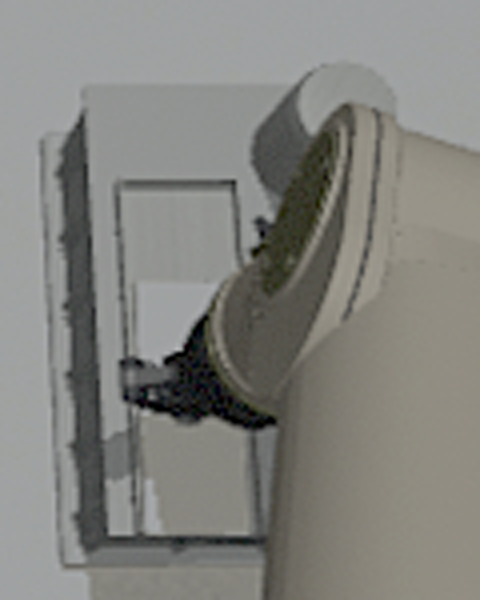

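The plate's far end went from crop row 240 to 282, about 28 mm, so dragging works. I'll continue the same way.

```bash
python3 -m handwheel '[[[0.006,0,0.0005,0,0,0,0],[0.016,0,0.0005,0,0,0,0],[0.026,0,0.0005,0,0,0,0],[0.036,0,0.0005,0,0,0,0],[0.046,0,0.0005,0,0,0,0],[0.056,0,0.0005,0,0,0,0],[0.062,0,0.0005,0,0,0,0],[0.065,0,0.0005,0,0,0,0]]]' ; python3 - <<'E'
from h import *
st()
t=manip.camera('top');s=manip.camera('side')
crop(s,230,180,380,300,5,'pics/s5.png',.8);crop(t,325,120,445,270,4,'pics/t5.png',.5)
E
```

```text
clock: 7.08
position: [0.423, -0.1711, 0.108]
ee_rot: [0.025, 1.0, -0.0, 0.003]
ft_force: [4.4, -0.3, 11.8]
grip_width: -0.003
t 7.08 p [ 0.423  -0.1711  0.108 ] q [-0.37   0.024  0.673  2.05  -0.019  1.067  1.833] F [ 4.4 -0.3 11.8] g -0.0003
xt [-0.999  0.05  -0.006] yt [ 0.05   0.999 -0.   ] zt [ 0.006 -0.    -1.   ]
```

View pics/t5.png

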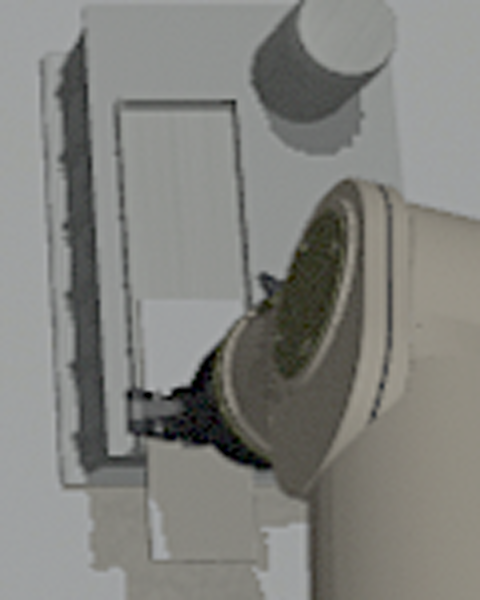

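View pics/s5.png

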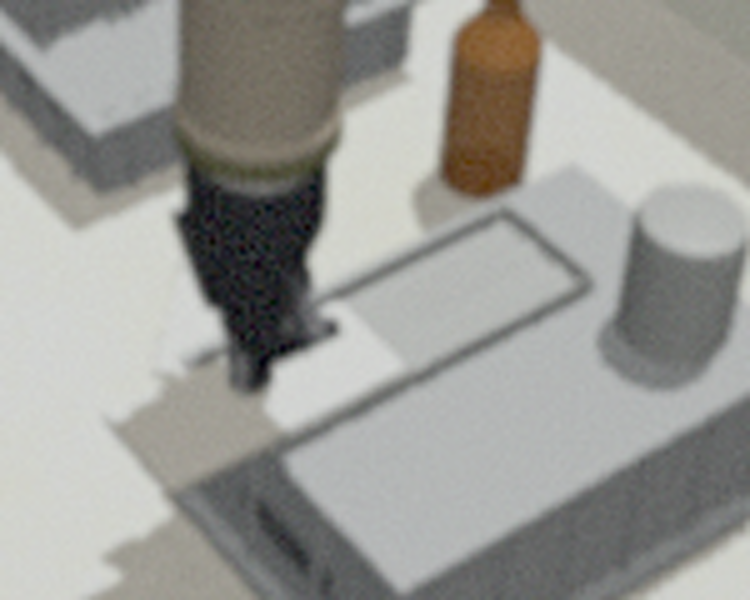

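```bash
cat > fk.py <<'E'
import numpy as np,json,itertools
from scipy.spatial.transform import Rotation as Ro
from scipy.optimize import least_squares
D=[json.loads(l) for l in open('log.jsonl')]
Q=np.array([d[0] for d in D]);P=np.array([d[1] for d in D]);W=[Ro.from_quat(d[2]) for d in D]
def fk(q,s,par):
    d1,L1,L2,Lt,a2,a4,a6,ps=par[:8]
    R=Ro.identity();p=np.zeros(3);Ps=[]
    for i,(ax,off) in enumerate(zip('zyzyzyz',[(0,0,d1),(a2,0,L1),(0,0,0),(a4,0,L2),(0,0,0),(a6,0,0),(0,0,Lt)])):
        R=R*Ro.from_euler(ax,s[i]*q[i]+(ps if i==6 else 0)); p=p+R.apply(off); Ps.append(p)
    return p,R,Ps
def res(par,s):
    r=[]
    for q,p,w in zip(Q,P,W):
        pp,R,_=fk(q,s,par); r+=list(pp-p)+list(.3*(w.inv()*R).as_rotvec())
    return np.array(r)
if __name__=='__main__':
    best=[]
    for s1,s3,s5,s7 in itertools.product([1,-1],repeat=4):
        for b in (0,np.pi):
            s=[s1,1,s3,1,s5,1,s7]
            f=least_squares(res,[.35,.4,.4,.25,0,0,0,b],args=(s,)); best.append((f.cost,s,f.x.round(4).tolist()))
    best.sort(key=lambda x:x[0])
    for b in best[:4]: print(b)
    json.dump(best[0],open('fk.json','w'))
E
python3 fk.py
python3 - <<'E'
from h import *
for p in [(152,561),(255,561),(130,300)]: print(onz('top',325+p[0]/4-.5,120+p[1]/4-.5,.130))
E
```

```text
(np.float64(0.002019524536754236), [-1, 1, -1, 1, -1, 1, -1], [0.2924, 0.441, 0.4766, 0.4018, -0.0591, 0.0082, -0.0753, 1.5708])
(np.float64(0.0020195245367543193), [-1, 1, -1, 1, -1, 1, -1], [0.2924, 0.441, 0.4766, 0.4018, -0.0591, 0.0082, -0.0753, 1.5708])
(np.float64(0.07325957013899284), [-1, 1, -1, 1, 1, 1, -1], [-0.0869, 0.4357, 0.4777, 0.0191, -0.063, 0.0065, -0.0781, 1.6818])
(np.float64(0.07325957013903017), [-1, 1, -1, 1, 1, 1, -1], [-0.0869, 0.4357, 0.4777, 0.0191, -0.063, 0.0065, -0.0781, 1.6818])
[ 0.34472869 -0.13984291  0.13      ]
[ 0.34168494 -0.20235174  0.13      ]
[ 0.50716421 -0.14339296  0.13      ]
```

```bash
cat > fk2.py <<'E'
import numpy as np,json
from fk import *
s=[-1,1,-1,1,-1,1,-1]
def fk(q,par):
    o=par[:24].reshape(8,3);e=par[24:31]
    R=Ro.identity();p=o[0].copy();Ps=[p]
    for i,ax in enumerate('zyzyzyz'):
        R=R*Ro.from_euler(ax,s[i]*q[i]+e[i]); p=p+R.apply(o[i+1]);Ps.append(p)
    return p,R,Ps
x0=np.zeros(31);
x0[2]=.3;x0[3*2+2]=.441;x0[3*4+2]=.4766;x0[3*7+2]=.3;x0[30]=np.pi/2
def res(x):
    r=[]
    for q,p,w in zip(Q,P,W):
        pp,R,_=fk(q,x); r+=list((pp-p)/.001)+list((w.inv()*R).as_rotvec()/.004)
    r+=list((x-x0)[:24]/.05)+list((x-x0)[24:]/.02)
    return np.array(r)
def fit():
    f=least_squares(res,x0); return f
if __name__=='__main__':
    f=fit(); n=6*len(Q); print('rms',np.sqrt(np.mean(f.fun[:n]**2))); print(f.x[:24].reshape(8,3).round(3)); print(f.x[24:].round(4))
    np.save('fk2.npy',f.x)
E
python3 fk2.py
```

```text
rms 0.013023113601713663
[[ 0.002 -0.003  0.274]
 [ 0.001 -0.01  -0.026]
 [ 0.    -0.01   0.444]
 [ 0.    -0.012  0.003]
 [-0.001 -0.012  0.483]
 [ 0.001 -0.     0.007]
 [-0.    -0.     0.027]
 [ 0.002  0.002  0.327]]
[-7.00e-04  0.00e+00 -1.00e-04 -0.00e+00  0.00e+00  1.00e-04  1.57e+00]
```

```bash
cat > ik.py <<'E'
from fk2 import *
lo=np.array([-2.6,-.5,-1.47,.16,-1.27,.06,-2.6]);hi=np.array([2.6,2.12,1.34,2.42,4.41,2.06,2.6])
X=np.load('fk2.npy')
def ik(p,xt,zt,seed,reg=.0):
    z=np.array(zt,float);z/=np.linalg.norm(z);x=np.array(xt,float);x-=z*(x@z);x/=np.linalg.norm(x)
    T=Ro.from_matrix(np.stack([x,np.cross(z,x),z],1))
    def r(q):
        pp,R,_=fk(q,X); return np.r_[(pp-p)/.01,(T.inv()*R).as_rotvec()/.05,reg*(q-seed)]
    f=least_squares(r,np.clip(seed,lo+.03,hi-.03),bounds=(lo+.02,hi-.02)); 
    return f.x,np.linalg.norm(f.fun[:6])
E
cat > feas.py <<'E'
from ik import *
rng=np.random.default_rng(0)
q0=Q[-1]
for name,p in [('A',(.5,-.315,.124)),('A2',(.45,-.315,.124)),('F',(.405,-.27,.124)),('F2',(.405,-.30,.124))]:
  for phi in (90,60,30,0):
    d=np.array([np.cos(np.radians(phi-2.8)),np.sin(np.radians(phi-2.8)),0])
    for sg in (1,-1):
      best=[]
      for k in range(10):
        seed=q0 if k==0 else lo+rng.random(7)*(hi-lo)
        q,e=ik(np.array(p)+.010*d,[-sg*d[1]*1.0,sg*d[0],0],d,seed,.01)
        if e<.3:
            Ps=fk(q,X)[2]; m=min((q-lo).min(),(hi-q).min())
            best.append((round(float(np.abs(q-q0).max()),2),round(float(m),2),q.round(2).tolist(),[round(float(a[2]),2) for a in Ps[2:7]]))
      best.sort(); print(name,phi,sg,len(best),best[:1],flush=True)
E
python3 feas.py
```

```text
A 90 1 3 [(1.55, 0.02, [1.18, 1.28, -0.63, 0.98, -0.58, 2.04, 2.15], [0.37, 0.37, 0.13, 0.12, 0.12])]
A 90 -1 3 [(2.83, 0.02, [1.19, 1.28, -0.63, 0.99, -0.58, 2.04, -0.99], [0.38, 0.37, 0.13, 0.13, 0.13])]
A 60 1 4 [(1.34, 0.02, [0.97, 0.97, 0.08, 1.5, -1.25, 1.89, 2.53], [0.5, 0.5, 0.13, 0.12, 0.12])]
A 60 -1 3 [(2.44, 0.02, [0.97, 0.96, 0.08, 1.51, -1.25, 1.89, -0.61], [0.5, 0.51, 0.13, 0.13, 0.13])]
A 30 1 3 [(2.13, 0.02, [1.76, 0.95, -0.75, 1.93, -1.15, 1.12, 2.58], [0.51, 0.5, 0.13, 0.12, 0.12])]
A 30 -1 7 [(2.35, 0.02, [1.65, 0.87, -0.63, 1.95, -1.25, 1.21, -0.51], [0.53, 0.53, 0.13, 0.13, 0.13])]
A 0 1 6 [(3.65, 0.02, [0.1, 1.01, 0.85, 2.4, 3.64, 2.0, 2.58], [0.48, 0.49, 0.13, 0.12, 0.12])]
A 0 -1 5 [(3.96, 0.02, [0.56, 0.69, 0.39, 2.4, 3.94, 1.68, -0.24], [0.59, 0.6, 0.13, 0.13, 0.13])]
A2 90 1 5 [(1.62, 0.02, [1.25, 1.23, -0.6, 1.1, -0.56, 2.04, 2.22], [0.4, 0.39, 0.13, 0.12, 0.12])]
A2 90 -1 4 [(2.76, 0.02, [1.26, 1.22, -0.61, 1.11, -0.56, 2.04, -0.93], [0.4, 0.4, 0.13, 0.13, 0.13])]
A2 60 1 4 [(1.41, 0.02, [1.04, 0.94, 0.07, 1.56, -1.17, 1.91, 2.58], [0.51, 0.51, 0.13, 0.1
[... 922 characters left out ...]
 0.13, 0.12, 0.12])]
F 30 -1 0 []
F 0 1 0 []
F 0 -1 0 []
F2 90 1 3 [(1.63, 0.02, [1.26, 1.13, -0.49, 1.24, -0.58, 2.04, 2.34], [0.44, 0.43, 0.13, 0.12, 0.12])]
F2 90 -1 5 [(2.64, 0.02, [1.27, 1.13, -0.5, 1.25, -0.58, 2.04, -0.81], [0.44, 0.43, 0.13, 0.13, 0.13])]
F2 60 1 4 [(1.61, 0.02, [1.24, 0.9, -0.13, 1.65, -1.02, 1.82, 2.58], [0.52, 0.53, 0.13, 0.12, 0.12])]
F2 60 -1 3 [(2.3, 0.1, [1.02, 0.89, 0.17, 1.67, -1.15, 1.96, -0.46], [0.53, 0.53, 0.13, 0.13, 0.13])]
F2 30 1 3 [(2.33, 0.02, [1.96, 0.91, -0.76, 2.04, -1.01, 1.19, 2.58], [0.52, 0.51, 0.13, 0.12, 0.12])]
F2 30 -1 2 [(2.25, 0.02, [1.62, 0.75, -0.38, 2.06, -1.25, 1.42, -0.42], [0.57, 0.57, 0.13, 0.13, 0.13])]
F2 0 1 0 []
F2 0 -1 0 []
```

```bash
cat > feas2.py <<'E'
from ik import *
rng=np.random.default_rng(1)
mid=(lo+hi)/2
def best(p,xt,zt,n=8,seeds=None):
    b=(-1,None)
    for k in range(n):
        seed=seeds[k] if seeds is not None and k<len(seeds) else lo+rng.random(7)*(hi-lo)
        q,e=ik(np.array(p),xt,zt,seed,.0)
        if e>.3: continue
        for it in range(25): # null-space push to widen margin
            q1=q+.08*(mid-q)*(((q-mid)/((hi-lo)/2))**4)
            q1,e=ik(np.array(p),xt,zt,q1,.0)
            if e>.3: break
            q=q1
        m=min((q-lo).min(),(hi-q).min())
        if m>b[0]: b=(m,q)
    return b
if __name__=='__main__':
  s=[np.array([1.3,.96,-.35,1.56,-.95,1.72,-.7])]
  for p in [(.5,-.315,.124),(.45,-.315,.124),(.42,-.31,.124)]:
    for phi in (105,90,75,60):
      d=np.array([np.cos(np.radians(phi-2.8)),np.sin(np.radians(phi-2.8)),0])
      m,q=best(np.array(p)+.01*d,[d[1],-d[0],0],d,3,s)
      print(p,phi,round(float(m),2),None if q is None else q.round(2),flush=True)
E
timeout 500 python3 feas2.py
```

```text
(0.5, -0.315, 0.124) 105 -1.0 None
(0.5, -0.315, 0.124) 90 0.09 [ 1.36  1.47 -1.12  0.98 -0.22  1.97 -1.24]
(0.5, -0.315, 0.124) 75 0.35 [ 1.49  1.31 -0.95  1.23 -0.43  1.71 -1.11]
(0.5, -0.315, 0.124) 60 0.45 [ 1.7   1.28 -1.02  1.47 -0.47  1.43 -1.08]
(0.45, -0.315, 0.124) 105 -1.0 None
(0.45, -0.315, 0.124) 90 0.1 [ 1.47  1.44 -1.12  1.09 -0.2   1.96 -1.21]
(0.45, -0.315, 0.124) 75 0.33 [ 1.59  1.29 -0.95  1.31 -0.4   1.73 -1.08]
(0.45, -0.315, 0.124) 60 0.47 [ 1.78  1.25 -1.    1.53 -0.46  1.47 -1.04]
(0.42, -0.31, 0.124) 105 -1.0 None
(0.42, -0.31, 0.124) 90 0.11 [ 1.53  1.42 -1.11  1.17 -0.19  1.95 -1.19]
(0.42, -0.31, 0.124) 75 0.32 [ 1.64  1.26 -0.94  1.37 -0.4   1.74 -1.05]
(0.42, -0.31, 0.124) 60 0.49 [ 1.83  1.22 -0.98  1.58 -0.46  1.49 -1.01]
```

```bash
python3 -m handwheel '[[[0,0,-0.05,0,0,0,0],[0,0,-0.06,0,0,0.18,0.0854],[0.02,0,-0.07,0,0,0.36,0.0854],[0.04,0,-0.07,0,0,0.54,0.0854],[0.042,0,-0.07,0,0,0.72,0.0854],[0.042,0,-0.07,0,0,0.9,0.0854],[0.042,0,-0.07,0,0,1.08,0.0854],[0.042,0,-0.07,0,0,1.26,0.0854]]]' ; python3 - <<'E'
from h import *
st();go([.381,-.173,.175],EX,[0,0,-1])
E
```

```text
clock: 8.18
position: [0.3785, -0.1686, 0.176]
ee_rot: [0.612, 0.791, 0.0, 0.0]
ft_force: [0.7, 0.0, 0.6]
grip_width: 1.005
t 8.18 p [ 0.3785 -0.1686  0.176 ] q [-0.271 -0.172  0.533  2.046  0.091  1.245  0.481] F [0.7 0.  0.6] g 0.0858
xt [-0.252  0.968  0.   ] yt [0.968 0.252 0.   ] zt [ 0.  0. -1.]
delta [-0.0049  0.0013  0.001 ] rot [ 1.0000e-04 -5.0000e-04  1.8745e+00]
```

```bash
python3 -m handwheel '[[[0,0,0,0,0,0.18,0.0854],[0,0,0,0,0,0.36,0.0854],[0,0,0,0,0,0.54,0.0854],[-0.005,0.001,0,0,0,0.72,0.0854],[-0.005,0.001,0,0,0,0.9,0.0854],[-0.005,0.001,0,0,0,1.08,0.0854],[-0.005,0.001,0,0,0,1.26,0.0854],[-0.005,0.001,0,0,0,1.44,0.0854]]]' >/dev/null; python3 -m handwheel '[[[0,0,0,0,0,0.18,0.0854],[0,0,0,0,0,0.36,0.0854],[0,0,0,0,0,0.434,0.0854],[0,0,0,0,0,0.434,0.0854]]]'; python3 - <<'E'
from h import *
st();go([.381,-.173,.100],EX,[0,0,-1])
s=manip.camera('side');t=manip.camera('top')
crop(s,210,180,360,300,5,'pics/s6.png',.8,[proj('side',manip.get_obs()['position'])]);crop(t,325,140,445,290,4,'pics/t6.png',.5)
E
```

```text
clock: 9.68
position: [0.3808, -0.1732, 0.176]
ee_rot: [1.0, -0.021, 0.0, -0.0]
ft_force: [-0.1, -0.4, 0.3]
grip_width: 1.001
t 9.68 p [ 0.3808 -0.1732  0.176 ] q [-0.102 -0.138  0.391  2.032  0.055  1.238 -1.345] F [-0.1 -0.4  0.3] g 0.0855
xt [ 0.999 -0.042  0.   ] yt [-0.042 -0.999 -0.   ] zt [ 0.  0. -1.]
delta [ 0.0002 -0.0002  0.076 ] rot [-0.0001 -0.0002  0.007 ]
```

View pics/s6.png

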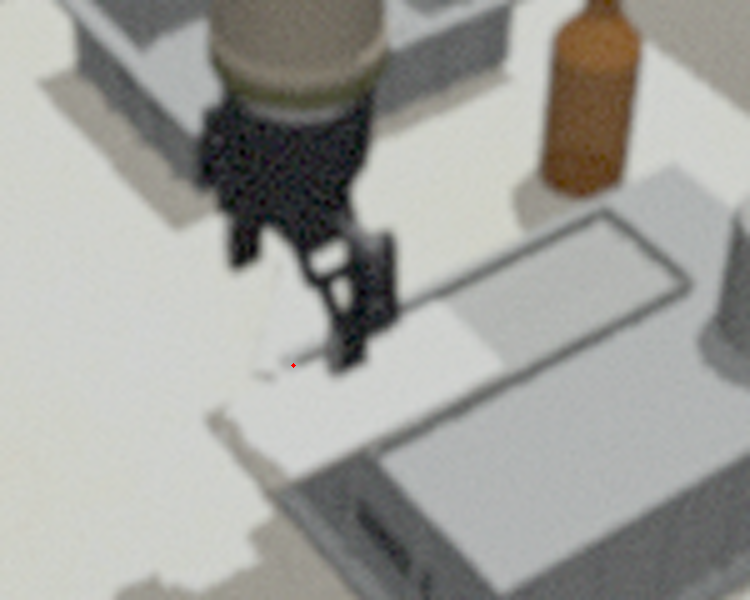

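View pics/t6.png

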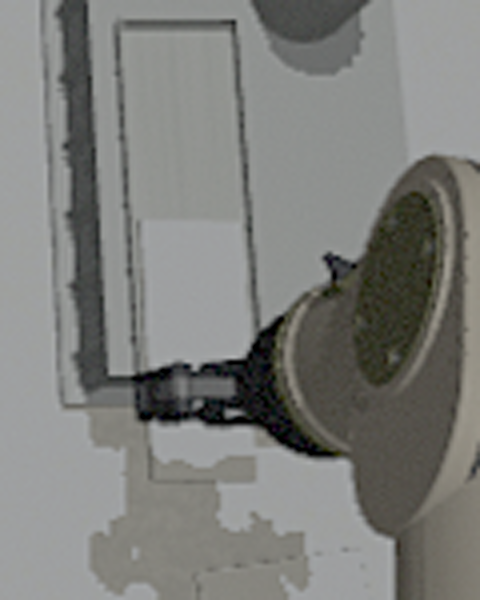

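```bash
python3 -m handwheel '[[[0,0,0.03,0,0,0,0.0854],[0,0,0.06,0,0,0,0.0854],[0,0,0.078,0,0,0,0.0854],[0,0,0.087,0,0,0,0.0854],[0,0,0.087,0,0,0,0.0854]]]' ; python3 - <<'E'
from h import *
st();go([.381,-.173,.089],EX,[0,0,-1])
s=manip.camera('side')
crop(s,210,180,360,300,5,'pics/s7.png',.8,[proj('side',manip.get_obs()['position'])])
E
```

```text
clock: 10.4
position: [0.3807, -0.1731, 0.0889]
ee_rot: [1.0, -0.021, -0.0, -0.0]
ft_force: [0.3, 0.1, 0.8]
grip_width: 1.0
t 10.4 p [ 0.3807 -0.1731  0.0889] q [-0.099 -0.032  0.415  2.14   0.015  1.031 -1.304] F [0.3 0.1 0.8] g 0.0854
xt [ 0.999 -0.042 -0.001] yt [-0.042 -0.999 -0.   ] zt [-0.001  0.    -1.   ]
delta [ 0.0003 -0.0001 -0.0001] rot [-0.      0.0006  0.0073]
```

View pics/s7.png

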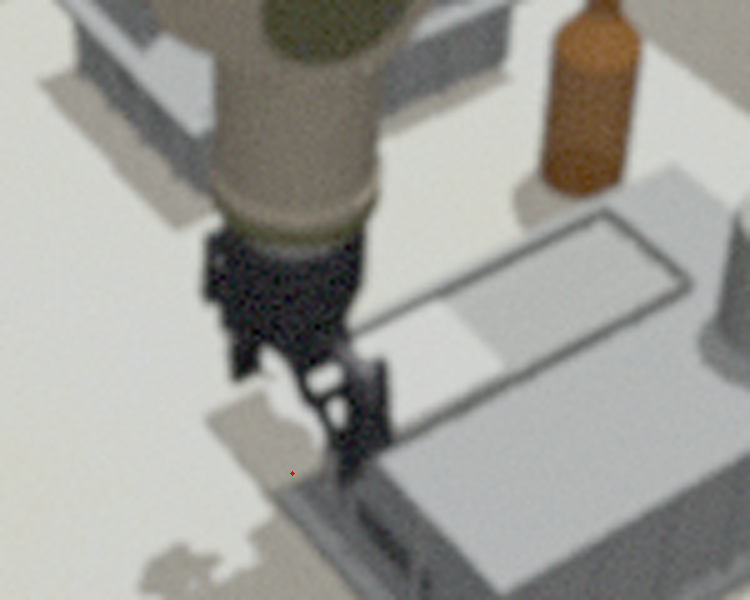

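```bash
python3 -m handwheel '[[[0,0,0,0,0,0,0.055],[0,0,0,0,0,0,0.05],[0,0,0,0,0,0,0.05],[0,0,0,0,0,0,0.05],[0,0,0,0,0,0,0.05]]]' 60 ; python3 - <<'E'
from h import *
st()
s=manip.camera('side')
crop(s,210,180,360,300,5,'pics/s8.png',.8,[proj('side',manip.get_obs()['position'])])
E
```

```text
clock: 11.08
position: [0.3815, -0.1733, 0.09]
ee_rot: [1.0, -0.021, 0.001, -0.0]
ft_force: [-1.3, 0.1, 5.9]
grip_width: 0.731
t 11.07 p [ 0.3815 -0.1733  0.09  ] q [-0.099 -0.033  0.414  2.139  0.015  1.031 -1.305] F [-1.3  0.1  5.9] g 0.0624
xt [ 0.999 -0.042  0.002] yt [-0.042 -0.999 -0.   ] zt [ 0.002  0.    -1.   ]
```

View pics/s8.png

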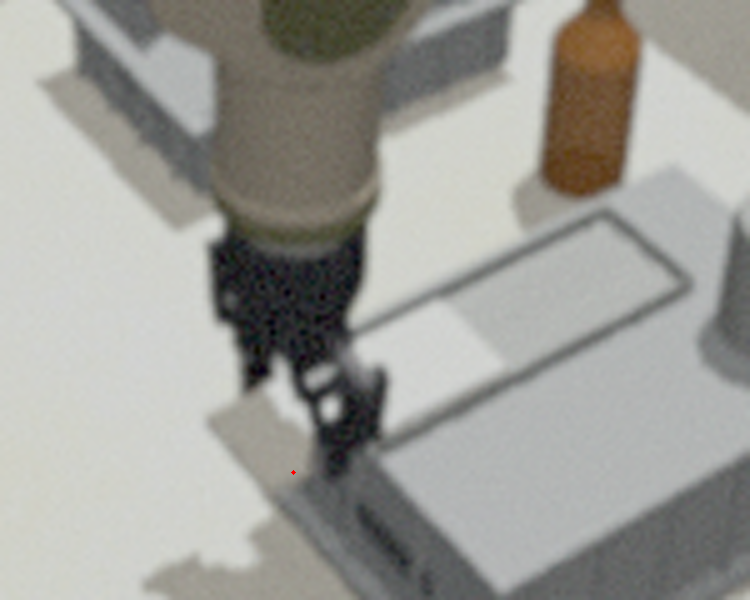

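```bash
python3 -m handwheel '[[[0,0,-0.03,0,0,0,0.05],[0,0,-0.06,0,0,0,0.05],[0,0,-0.07,0,0,0,0.05]]]' ; python3 - <<'E'
from h import *
st()
s=manip.camera('side');t=manip.camera('top')
crop(s,210,160,360,280,5,'pics/s9.png',.8);crop(t,325,120,445,270,4,'pics/t9.png',.5)
S0=np.array([.5555,-.229,0])
a=np.radians(-17.8);u=np.array([np.cos(a),np.sin(a),0])
c=S0+EX*-.127+EY*-.085; g=c-.043*u; print('c',c,'g',g)
go([g[0],g[1],.125],u,[0,0,-1])
E
```

```text
clock: 11.5
position: [0.3817, -0.1734, 0.1607]
ee_rot: [1.0, -0.021, 0.001, 0.0]
ft_force: [0.2, -0.1, -1.1]
grip_width: 0.728
t 11.5 p [ 0.3817 -0.1734  0.1607] q [-0.104 -0.124  0.398  2.054  0.051  1.2   -1.34 ] F [ 0.2 -0.1 -1.1] g 0.0622
xt [ 0.999 -0.042  0.003] yt [-0.042 -0.999  0.   ] zt [ 0.003 -0.    -1.   ]
c [ 0.42449939 -0.3076946   0.        ] g [ 0.38355783 -0.2945497   0.        ]
delta [0.0072 0.1212 0.0346] rot [-0.0004 -0.0018  0.2686]
```

View pics/s9.png

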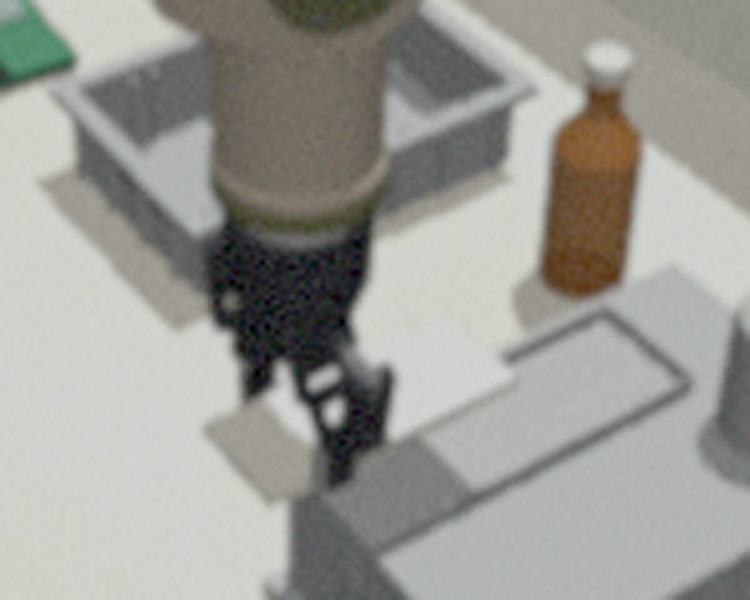

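View pics/t9.png

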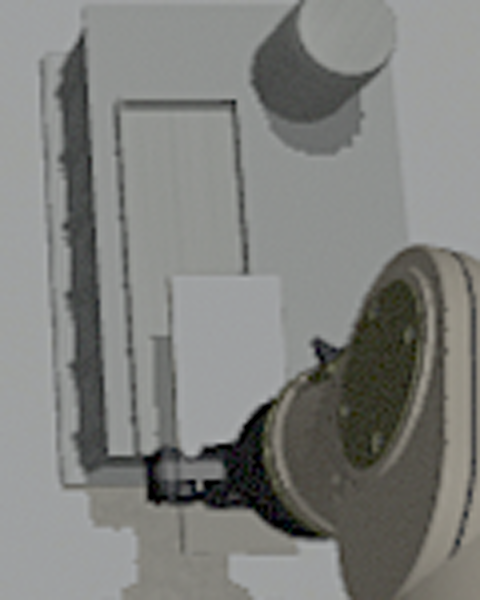

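```bash
python3 -m handwheel '[[[0,0.03,0,0,0,0.08,0.05],[0.003,0.07,0,0,0,0.16,0.05],[0.007,0.105,0,0,0,0.24,0.05],[0.007,0.121,0,0,0,0.268,0.05],[0.007,0.121,0.02,0,0,0.268,0.05],[0.007,0.121,0.04,0,0,0.268,0.05],[0.007,0.121,0.055,0,0,0.268,0.05],[0.007,0.121,0.060,0,0,0.268,0.05]]]' ; python3 - <<'E'
from h import *
st()
s=manip.camera('side');t=manip.camera('top')
crop(s,210,180,360,300,5,'pics/s10.png',.8);crop(t,325,140,445,290,4,'pics/t10.png',.5)
a=np.radians(-17.8);u=np.array([np.cos(a),np.sin(a),0]);go([.3836,-.2945,.088],u,[0,0,-1])
E
```

```text
clock: 12.6
position: [0.3822, -0.2936, 0.0979]
ee_rot: [0.988, -0.154, -0.001, -0.0]
ft_force: [0.6, 0.6, -0.2]
grip_width: 0.729
t 12.6 p [ 0.3822 -0.2936  0.0979] q [ 0.036  0.117  0.561  1.989 -0.071  1.056 -1.252] F [ 0.6  0.6 -0.2] g 0.0623
xt [ 0.952 -0.305 -0.002] yt [-0.305 -0.952 -0.   ] zt [-0.002  0.001 -1.   ]
delta [0.0012 0.0001 0.0106] rot [-0.0001  0.0008  0.0008]
```

View pics/s10.png

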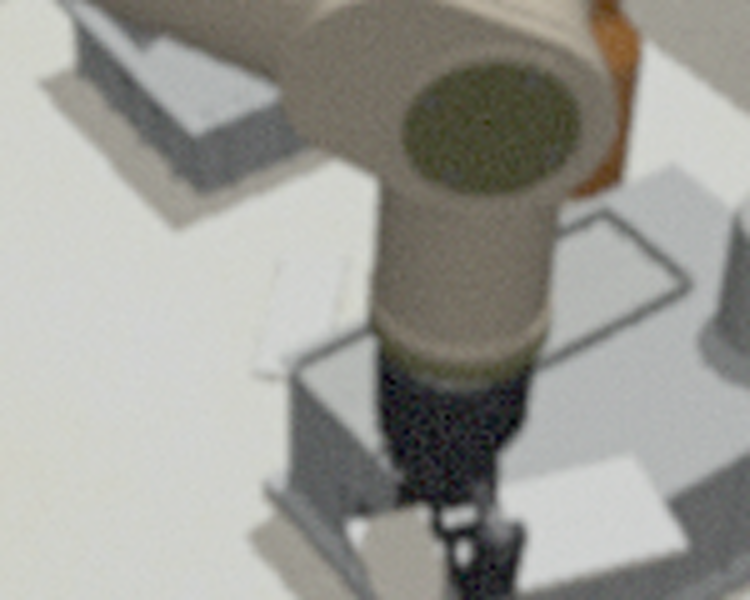

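View pics/t10.png

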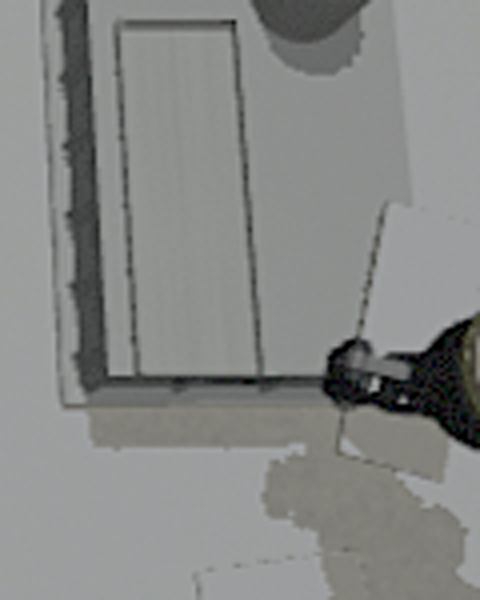

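```bash
python3 -m handwheel '[[[0.001,0,0.004,0,0,0,0.05],[0.001,0,0.008,0,0,0,0.05],[0.001,0,0.010,0,0,0,0.05],[0.001,0,0.010,0,0,0,0.05]]]' ; python3 -m handwheel '[[[0,0,0.001,0,0,0,0.05],[0,0,0.001,0,0,0,0.05]]]'
```

```text
clock: 13.2
position: [0.3835, -0.2946, 0.0889]
ee_rot: [0.988, -0.154, -0.0, -0.0]
ft_force: [-0.7, 0.3, -1.0]
grip_width: 0.729
clock: 13.45
position: [0.3836, -0.2947, 0.0883]
ee_rot: [0.988, -0.155, 0.0, -0.0]
ft_force: [-2.2, 1.0, 4.1]
grip_width: 0.725
```

```bash
python3 -m handwheel '[[[0,0,0,0,0,0,0.072],[0,0,0,0,0,0,0.084],[0,0,0,0,0,0,0.084],[0,0,-0.03,0,0,0,0.084],[0,0,-0.08,0,0,0,0.084],[-0.06,0,-0.10,0,0,0,0.084],[-0.12,0,-0.11,0,0,0,0.06],[-0.12,0,-0.11,0,0,0,0.045]]]' ; python3 - <<'E'
from h import *
st()
s=manip.camera('side');t=manip.camera('top')
crop(s,210,180,380,316,4.4,'pics/s11.png',.8);crop(t,325,130,465,280,4,'pics/t11.png',.5)
E
```

```text
clock: 14.45
position: [0.2677, -0.2577, 0.1997]
ee_rot: [0.988, -0.155, 0.003, -0.001]
ft_force: [0.3, -0.2, 0.3]
grip_width: 0.583
t 14.45 p [ 0.2677 -0.2577  0.1997] q [ 0.03  -0.33   0.512  2.099  0.16   1.33  -1.401] F [ 0.3 -0.2  0.3] g 0.0498
xt [ 0.952 -0.307  0.006] yt [-0.307 -0.952 -0.003] zt [ 0.007  0.001 -1.   ]
```

View pics/s11.png

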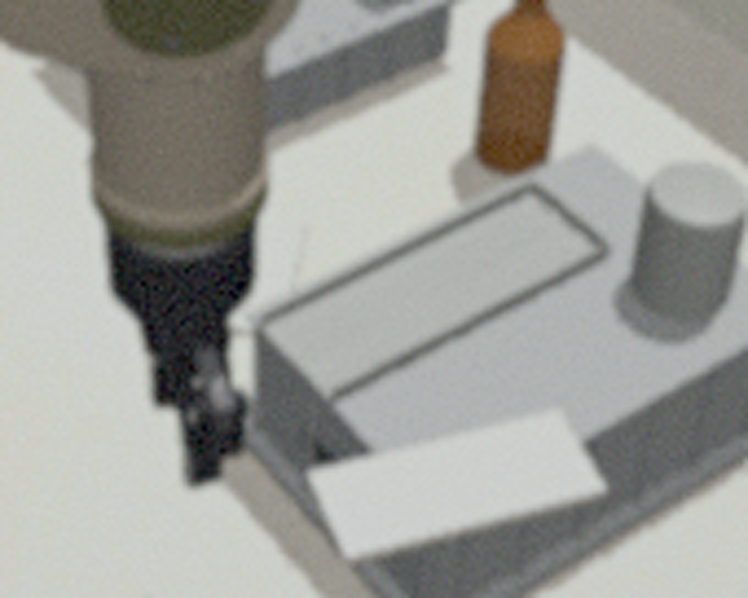

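View pics/t11.png

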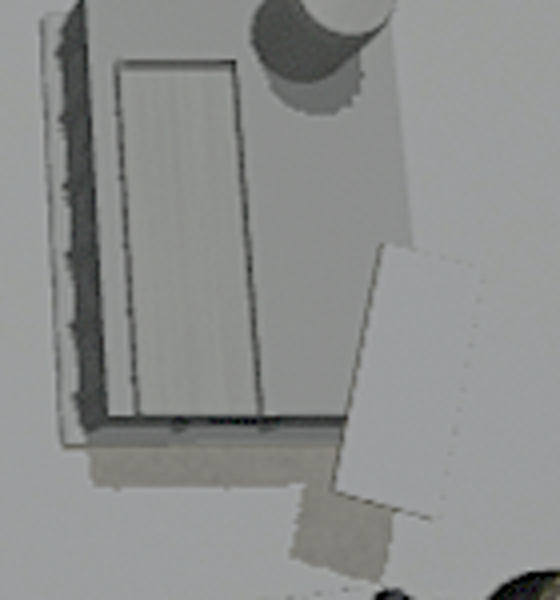

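```bash
python3 - <<'E'
from h import *
A=np.array([onz('top',325+x/4-.5,130+y/4-.5,.128) for x,y in [(382,243),(482,271),(433,518),(333,490)]])
B=np.array([onz('side',210+x/4.4-.5,180+y/4.4-.5,.128) for x,y in [(560,408),(607,490),(345,558),(308,467)]])
S0=np.array([.5555,-.229,0])
for P in (A,B):
    print(P.round(4)[:,:2].tolist()); c=P.mean(0); 
    u=P[0]+P[1]-P[2]-P[3]; print('c',c.round(4),'ang',np.degrees(np.arctan2(u[1],u[0])),'len',np.linalg.norm(u)/2,'w',np.linalg.norm(P[0]+P[3]-P[1]-P[2])/2, 'local',(c-S0)@EX,(c-S0)@EY)
E
```

```text
[[0.5107, -0.3044], [0.4896, -0.3648], [0.3383, -0.3115], [0.3581, -0.2529]]
c [ 0.4242 -0.3084  0.128 ] ang -19.03324609321085 len 0.160792161509048 w 0.06290353494840696 local -0.12730048635598518 -0.08572559100407234
[[0.5128, -0.3033], [0.4909, -0.3645], [0.3372, -0.3113], [0.361, -0.248]]
c [ 0.4255 -0.3068  0.128 ] ang -19.563970767325845 len 0.16212674455087517 w 0.06635616706477769 local -0.126059778745694 -0.08401838925857384
```

```bash
python3 - <<'E'
from h import *
st()
a=np.radians(-18.5);u=np.array([np.cos(a),np.sin(a),0]);n=np.array([-u[1],u[0],0]);c=np.array([.4248,-.3078,0])
p=c-.12*n+[0,0,.28]; print(p)
go(p,u,n*np.sin(.8)-[0,0,np.cos(.8)])
go(p,u,n)
import fk2; 
E
python3 - <<'E'
from ik import *
from h import EX
a=np.radians(-18.5);u=np.array([np.cos(a),np.sin(a),0]);n=np.array([-u[1],u[0],0]);c=np.array([.4248,-.3078,0])
q=np.array(json.loads(open('log.jsonl').readlines()[-1])[0])
for al,b,z in [(.4,.12,.24),(.8,.12,.28),(1.2,.12,.28),(1.57,.12,.28),(1.57,.12,.2),(1.57,.12,.124),(1.57,0,.124)]:
    q,e=ik(c-b*n+[0,0,z],u,n*np.sin(al)-[0,0,np.cos(al)],q,.02); print(al,b,z,round(e,2),q.round(2),[round(float(x[2]),2) for x in fk(q,X)[2]])
E
```

```text
t 14.55 p [ 0.2699 -0.2579  0.1985] q [ 0.028 -0.32   0.512  2.095  0.158  1.328 -1.401] F [-0.2  0.3 -0.4] g 0.045
xt [ 0.952 -0.305  0.003] yt [-0.305 -0.952 -0.001] zt [ 0.003  0.    -1.   ]
[ 0.38672344 -0.42159884  0.28      ]
delta [ 0.1614  0.1201 -0.0812] rot [0.799  0.0026 0.0131]
delta [ 0.1614  0.1201 -0.0812] rot [1.5698 0.008  0.0121]
0.4 0.12 0.24 0.0 [ 0.6   0.39  0.46  1.42 -0.47  1.65 -0.8 ] [0.27, 0.25, 0.66, 0.66, 0.57, 0.57, 0.54, 0.24]
0.8 0.12 0.28 0.0 [ 0.84  0.59  0.39  1.21 -0.74  1.99 -0.75] [0.27, 0.25, 0.62, 0.62, 0.53, 0.53, 0.51, 0.28]
1.2 0.12 0.28 0.0 [ 1.39  0.82 -0.44  1.09 -0.63  2.04 -1.02] [0.27, 0.25, 0.55, 0.55, 0.41, 0.41, 0.4, 0.28]
1.57 0.12 0.28 0.0 [ 1.61  1.13 -0.91  1.06 -0.58  2.04 -1.25] [0.27, 0.25, 0.44, 0.43, 0.28, 0.28, 0.28, 0.28]
1.57 0.12 0.2 0.0 [ 1.6   1.23 -0.87  1.06 -0.5   2.01 -1.15] [0.27, 0.25, 0.4, 0.39, 0.21, 0.2, 0.2, 0.2]
1.57 0.12 0.124 0.0 [ 1.57  1.32 -0.83  1.03 -0.43  1.99 -1.07] [0.27, 0.25, 0.36, 0.35, 0.13, 0.13, 0.13, 0.12]
1.57 0 0.124 0.0 [ 1.6   1.22 -0.87  1.36 -0.45  1.75 -1.01] [0.27, 0.25, 0.4, 0.39, 0.13, 0.13, 0.13, 0.12]
```

```bash
python3 -m handwheel '[[[0.02,0.03,-0.03,0,0,0,0.04],[0.05,0.06,-0.06,0.1,0,0,0.04],[0.09,0.09,-0.08,0.2,0,0.005,0.04],[0.12,0.12,-0.08,0.3,0,0.01,0.04],[0.16,0.12,-0.08,0.4,0,0.013,0.04],[0.16,0.12,-0.08,0.55,0,0.013,0.04],[0.16,0.12,-0.08,0.7,0,0.013,0.04],[0.16,0.12,-0.08,0.8,0,0.013,0.04]]]' ; python3 - <<'E'
from h import *
st()
a=np.radians(-18.5);u=np.array([np.cos(a),np.sin(a),0]);n=np.array([-u[1],u[0],0]);c=np.array([.4248,-.3078,0])
p=c-.12*n+[0,0,.26]; go(p,u,n)
E
python3 fk2.py
```

```text
clock: 15.55
position: [0.3856, -0.4221, 0.273]
ee_rot: [0.908, -0.15, 0.058, -0.388]
ft_force: [-7.3, 13.1, 9.5]
grip_width: 0.465
t 15.55 p [ 0.3856 -0.4221  0.273 ] q [ 0.708  0.681  0.64   1.192 -0.852  2.059 -0.666] F [-7.3 13.1  9.5] g 0.0397
xt [ 0.948 -0.317 -0.011] yt [-0.227 -0.654 -0.721] zt [ 0.221  0.687 -0.693]
delta [0.0011 0.0088 0.0096] rot [ 0.7653  0.0049 -0.0107]
rms 0.00277898006148171
[[ 0.    -0.     0.279]
 [ 0.    -0.011 -0.021]
 [-0.    -0.011  0.445]
 [ 0.    -0.012  0.004]
 [-0.    -0.012  0.483]
 [ 0.    -0.     0.007]
 [ 0.    -0.     0.033]
 [-0.     0.     0.333]]
[-0.      0.     -0.     -0.      0.      0.      1.5708]
```

```bash
python3 -m handwheel '[[[0,0,0,-0.1,0,0,0.04],[0,0,0,-0.1,0,0,0.04]]]' ; python3 - <<'E'
from h import *
st()
s=manip.camera('side')
cv2.imwrite('pics/s12.png',s)
E
```

```text
clock: 15.8
position: [0.3864, -0.4212, 0.2769]
ee_rot: [0.927, -0.151, 0.052, -0.339]
ft_force: [1.1, 0.3, 0.8]
grip_width: 0.474
t 15.8 p [ 0.3864 -0.4212  0.2769] q [ 0.644  0.619  0.671  1.228 -0.787  1.988 -0.671] F [1.1 0.3 0.8] g 0.0405
xt [ 0.949 -0.315 -0.005] yt [-0.244 -0.725 -0.644] zt [ 0.199  0.613 -0.765]
```

View pics/s12.png

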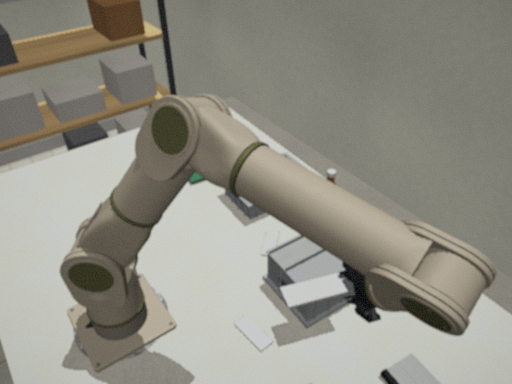

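```bash
python3 - <<'E'
from ik import *
def jac(q):
    J=np.zeros((6,7));p0,R0,_=fk(q,X)
    for i in range(7):
        d=q.copy();d[i]+=1e-5;p,R,_=fk(d,X);J[:3,i]=(p-p0)/1e-5;J[3:,i]=(R*R0.inv()).as_rotvec()/1e-5
    return J,p0,R0
def sim(q,p1,R1,N=30,null=0,w=np.ones(7)):
    q=q.copy();_,p0,R0=jac(q);rv=(R1*R0.inv()).as_rotvec()
    for k in range(1,N+1):
        pt=p0+(p1-p0)*k/N;Rt=Ro.from_rotvec(rv*k/N)*R0
        for it in range(2):
            J,p,R=jac(q);e=np.r_[pt-p,(Rt*R.inv()).as_rotvec()]
            W=np.diag(1/w);Jp=W@J.T@np.linalg.inv(J@W@J.T+1e-8*np.eye(6))
            q=q+Jp@e+(np.eye(7)-Jp@J)@(null*((lo+hi)/2-q))
    return q
D=[json.loads(l) for l in open('log.jsonl')]
q=np.array(D[1][0])
for d in D[2:]:
    q1=sim(q,np.array(d[1]),Ro.from_quat(d[2]),12)
    print(np.array(d[0]).round(2),(q1-d[0]).round(2)); q=np.array(d[0])
E
```

```text
[-0.26  0.4   0.66  1.36 -0.24  1.46  1.9 ] [ 0.01 -0.   -0.01 -0.    0.01 -0.   -0.  ]
[-0.26  0.46  0.62  1.52 -0.28  1.25  1.93] [-0.  0.  0. -0. -0.  0.  0.]
[-0.25  0.46  0.63  1.52 -0.28  1.26  1.93] [ 0. -0. -0. -0.  0. -0. -0.]
[-0.25  0.48  0.62  1.54 -0.29  1.21  1.94] [ 0.  0. -0. -0. -0.  0.  0.]
[-0.33  0.25  0.66  1.81 -0.17  1.14  1.91] [ 0. -0. -0. -0.  0. -0. -0.]
[-0.33  0.25  0.66  1.81 -0.17  1.14  1.91] [-0.  0.  0. -0. -0.  0.  0.]
[-0.33  0.25  0.66  1.81 -0.17  1.14  1.91] [-0.  0.  0. -0. -0.  0.  0.]
[-0.32  0.27  0.66  1.83 -0.19  1.1   1.92] [ 0. -0. -0. -0.  0. -0. -0.]
[-0.34  0.2   0.67  1.9  -0.14  1.08  1.9 ] [ 0. -0. -0. -0.  0. -0. -0.]
[-0.37  0.02  0.67  2.05 -0.02  1.07  1.83] [ 0.  0. -0. -0.  0. -0. -0.]
[-0.27 -0.17  0.53  2.05  0.09  1.24  0.48] [-0.04 -0.01  0.03  0.    0.01  0.   -0.01]
[-0.1  -0.14  0.39  2.03  0.06  1.24 -1.35] [ 0.  0. -0. -0. -0. -0.  0.]
[-0.1  -0.03  0.41  2.14  0.02  1.03 -1.3 ] [ 0.  0. -0. -0. -0. -0.  0.]
[-0.1  -0.03  0.41  2.14  0.02  1.03 -1.3 ] [-0. -0.  0.  0.  0. -0.  0.]
[-0.1  -0.12  0.4   2.05  0.05  1.2  -1.34] [ 0.  0. -0. -0. -0. -0.  0.]
[ 0.04  0.12  0.56  1.99 -0.07  1.06 -1.25] [ 0. -0. -0. -0.  0.  0. -0.]
[ 0.03 -0.33  0.51  2.1   0.16  1.33 -1.4 ] [ 0.03  0.01 -0.02 -0.   -0.01 -0.    0.01]
[ 0.03 -0.32  0.51  2.1   0.16  1.33 -1.4 ] [-0. -0.  0.  0.  0.  0. -0.]
[ 0.71  0.68  0.64  1.19 -0.85  2.06 -0.67] [-0.08  0.04  0.15  0.01 -0.07  0.04  0.05]
[ 0.64  0.62  0.67  1.23 -0.79  1.99 -0.67] [ 0. -0. -0. -0.  0. -0. -0.]
```

```bash
cat > plan.py <<'E'
import numpy as np,json
from scipy.spatial.transform import Rotation as Ro
X=np.load('fk2.npy');o=X[:24].reshape(8,3);e0=X[24:31];s=np.array([-1,1,-1,1,-1,1,-1])
lo=np.array([-2.6,-.5,-1.47,.16,-1.27,.06,-2.6]);hi=np.array([2.6,2.12,1.34,2.42,4.41,2.06,2.6])
def fkj(q):
    R=np.eye(3);p=o[0].copy();ax=[];pt=[]
    for i in range(7):
        a=s[i]*q[i]+e0[i];c,n=np.cos(a),np.sin(a)
        k=2 if i%2==0 else 1
        ax.append(s[i]*R[:,k]);pt.append(p)
        M=np.array([[c,-n,0],[n,c,0],[0,0,1]]) if k==2 else np.array([[c,0,n],[0,1,0],[-n,0,c]])
        R=R@M;p=p+R@o[i+1]
    J=np.zeros((6,7))
    for i in range(7): J[:3,i]=np.cross(ax[i],p-pt[i]);J[3:,i]=ax[i]
    return p,R,J,pt
def frame(u_ang,tilt,psi=None):
    # tool x = horizontal u at angle, tool z tilted from down toward n (left of u)
    u=np.array([np.cos(u_ang),np.sin(u_ang),0]);n=np.array([-u[1],u[0],0]);z=n*np.sin(tilt)-np.array([0,0,np.cos(tilt)])
    return np.stack([u,np.cross(z,u),z],1)
def seg(q,p1,R1,step=.04):
    p0,R0,_,_=fkj(q);rv=Ro.from_matrix(R1@R0.T).as_rotvec()
    N=int(max(np.linalg.norm(p1-p0)/.02,np.linalg.norm(rv)/.06,1))+1
    m=9;mi=-1;tr=[]
    for k in range(1,N+1):
        P=p0+(p1-p0)*k/N;Rt=Ro.from_rotvec(rv*k/N).as_matrix()@R0
        for _ in range(2):
            p,R,J,pt=fkj(q);D=Rt@R.T
            w=.5*np.array([D[2,1]-D[1,2],D[0,2]-D[2,0],D[1,0]-D[0,1]])
            q=q+J.T@np.linalg.solve(J@J.T+1e-7*np.eye(6),np.r_[P-p,w])
        mm=min((q-lo).min(),(hi-q).min())
        if mm<m: m=mm
        if m<-.3: break
    return q,m
a0=np.radians(-18.5);u=np.array([np.cos(a0),np.sin(a0),0]);n=np.array([-u[1],u[0],0]);c=np.array([.4248,-.3078,0])
E
cat > srch.py <<'E'
from plan import *
import time
rng=np.random.default_rng(3)
q0=np.array(json.loads(open('log.jsonl').readlines()[-1])[0])
fin=[(c-.12*n+[0,0,.22],frame(a0,np.pi/2)),(c-.10*n+[0,0,.125],frame(a0,np.pi/2)),(c+[0,0,.125],frame(a0,np.pi/2))]
res=[];t0=time.time()
while time.time()-t0<400:
    W=[]
    for k in range(rng.integers(1,3)):
        W.append((np.array([rng.uniform(.2,.5),rng.uniform(-.65,-.3),rng.uniform(.24,.45)]),a0+rng.uniform(-1.6,1.6),rng.uniform(0,1.2)))
    q=q0;m=9
    for p,a,t in W:
        q,mm=seg(q,p,frame(a,t));m=min(m,mm)
        if m<.06: break
    if m<.06: continue
    for p,R in fin:
        q,mm=seg(q,p,R);m=min(m,mm)
        if m<.0: break
    res.append((m,[(p.round(3).tolist(),round(a-a0,2),round(t,2)) for p,a,t in W],q.round(2).tolist()))
res.sort(key=lambda r:-r[0]); print(len(res))
for r in res[:10]: print(r)
E
python3 srch.py
```

```text
3063
(np.float64(-0.21497282159249487), [([0.278, -0.419, 0.243], np.float64(-1.44), 1.0), ([0.404, -0.631, 0.294], np.float64(-1.53), 0.15)], [1.17, 1.07, 0.01, 1.04, -1.04, 2.27, -0.83])
(np.float64(-0.23233163823939806), [([0.494, -0.345, 0.404], np.float64(-1.56), 0.93), ([0.436, -0.377, 0.366], np.float64(-0.86), 0.06)], [1.14, 1.07, 0.06, 1.05, -1.07, 2.29, -0.81])
(np.float64(-0.25197578860789394), [([0.254, -0.49, 0.418], np.float64(-1.41), 1.19), ([0.455, -0.635, 0.332], np.float64(-1.22), 0.16)], [1.12, 1.07, 0.12, 1.05, -1.1, 2.31, -0.79])
(np.float64(-0.2555069625066064), [([0.241, -0.384, 0.258], np.float64(-1.24), 0.98), ([0.471, -0.492, 0.43], np.float64(-1.2), 0.4)], [1.11, 1.07, 0.13, 1.05, -1.11, 2.32, -0.79])
(np.float64(-0.2564645702472057), [([0.306, -0.353, 0.342], np.float64(-1.03), 1.19), ([0.365, -0.533, 0.256], np.float64(-1.53), 0.41)], [1.11, 1.07, 0.13, 1.05, -1.11, 2.32, -0.79])
(np.float64(-0.2664507416438271), [([0.277, -0.351, 0.283], np.float64(-1.4), 0.28), ([0.481, -0.543, 0.435], np.float64(-0.62), 0.15)], [1.09, 1.08, 0.16, 1.05, -1.12, 2.33, -0.78])
(np.float64(-0.2672298995760394), [([0.31, -0.374, 0.426], np.float64(-1.09), 0.72), ([0.333, -0.607, 0.327], np.float64(-1.37), 0.18)], [1.09, 1.08, 0.16, 1.05, -1.13, 2.33, -0.78])
(np.float64(-0.2699612781747436), [([0.228, -0.401, 0.305], np.float64(-1.0), 0.76), ([0.371, -0.643, 0.246], np.float64(-1.28), 0.04)], [1.09, 1.08, 0.17, 1.05, -1.13, 2.33, -0.77])
(np.float64(-0.2741420872171121), [([0.283, -0.443, 0.403], np.float64(-1.25), 1.19), ([0.49, -0.309, 0.254], np.float64(-0.23), 0.11)], [1.08, 1.08, 0.18, 1.05, -1.14, 2.33, -0.77])
(np.float64(-0.2782000543053127), [([0.268, -0.316, 0.244], np.float64(0.78), 0.04), ([0.42, -0.532, 0.247], np.float64(-1.48), 0.17)], [1.08, 1.08, 0.19, 1.05, -1.14, 2.34, -0.77])
```

```bash
cat > srch2.py <<'E'
from plan import *
import time,sys
rng=np.random.default_rng(int(sys.argv[1]))
q0=np.array(json.loads(open('log.jsonl').readlines()[-1])[0])
fin=[(c-.12*n+[0,0,.22],frame(a0,np.pi/2)),(c-.10*n+[0,0,.125],frame(a0,np.pi/2)),(c+[0,0,.125],frame(a0,np.pi/2))]
L=np.array([.40,-2.0,.25,-1.6,-.6]);H=np.array([.85,.1,.6,1.6,1.2])
def ev(W):
    q=q0;m=9;T=0
    for i,w in enumerate(W):
        p=np.array([w[0]*np.cos(w[1]),w[0]*np.sin(w[1]),w[2]])
        pp=fkj(q)[0];T+=max(np.linalg.norm(p-pp)/.4,.3)
        q,mm=seg(q,p,frame(a0+w[3],w[4]));m=min(m,mm)
        if m<.05: return -5+i+m,q,T
    for p,R in fin:
        q,mm=seg(q,p,R);m=min(m,mm)
        if m<-.3: break
    return m-.005*T,q,T
best=(-9,None);t0=time.time()
while time.time()-t0<60:
    W=L+rng.random((rng.integers(2,4),5))*(H-L);r=ev(W)
    if r[0]>best[0]: best=(r[0],W,r[1],r[2])
while time.time()-t0<400:
    W=np.clip(best[1]+rng.normal(size=best[1].shape)*(H-L)*.08*(rng.random(best[1].shape)<.5),L,H);r=ev(W)
    if r[0]>best[0]: best=(r[0],W,r[1],r[2])
print(best[0],best[3],'\n',best[1].round(3),best[2].round(2))
np.save(f'W{sys.argv[1]}.npy',best[1])
E
for i in 1 2 3 4 5 6; do python3 srch2.py $i & done; wait; nproc
```

```text
0.05530900637316086 3.216906101695887 
 [[ 0.453 -1.263  0.557 -1.297  1.2  ]
 [ 0.4   -0.409  0.477  0.026 -0.6  ]
 [ 0.85  -0.032  0.256  0.285 -0.6  ]] [ 1.74  1.48 -1.21  1.3  -0.14  1.72 -1.25]
0.06194712419761337 2.9542742416694785 
 [[ 0.633 -1.143  0.305  1.6   -0.431]
 [ 0.4   -0.165  0.377 -0.029 -0.503]
 [ 0.85  -0.195  0.378  0.371 -0.6  ]] [ 1.76  1.54 -1.3   1.3  -0.06  1.72 -1.31]
0.05947636760762408 2.5054037074760425 
 [[ 0.624 -1.89   0.25   1.577 -0.599]
 [ 0.446 -1.209  0.258 -0.878 -0.6  ]] [ 1.75  1.5  -1.24  1.3  -0.12  1.72 -1.27]
0.061403076904454824 3.086227270934498 
 [[ 0.689 -1.648  0.353  1.588 -0.6  ]
 [ 0.555 -0.45   0.264 -0.22  -0.6  ]] [ 1.76  1.54 -1.3   1.3  -0.06  1.72 -1.32]
0.059480679100472875 3.572974652587227 
 [[ 0.599 -1.54   0.319  1.6   -0.565]
 [ 0.767 -0.131  0.403  0.548 -0.6  ]
 [ 0.837 -0.151  0.308  0.228 -0.546]] [ 1.76  1.55 -1.31  1.3  -0.05  1.72 -1.32]
0.05701790432932202 3.333374328804716 
 [[ 0.749 -2.     0.25   1.6   -0.6  ]
 [ 0.4   -1.11   0.285 -1.084 -0.6  ]] [ 1.76  1.53 -1.29  1.3  -0.07  1.72 -1.31]
4
```

```bash
cat > ev.py <<'E'
from plan import *
q0=np.array(json.loads(open('log.jsonl').readlines()[-1])[0])
def run(W,q=q0,back=.06,pr=True):
    M=9;out=[]
    L=[(np.array([w[0],w[1],w[2]]),frame(a0+w[3],w[4])) for w in W]+[(c-back*n+[0,0,.2],frame(a0,np.pi/2)),(c-back*n+[0,0,.125],frame(a0,np.pi/2)),(c+[0,0,.125],frame(a0,np.pi/2))]
    for p,R in L:
        q,m=seg(q,p,R);M=min(M,m)
        if pr: print(p.round(3),round(m,3),q.round(2))
    return M
if __name__=='__main__':
    print(run([(-.05,-.69,.35,1.58,-.6),(.5,-.24,.27,-.22,-.6)]))
    print(run([(-.05,-.62,.35,1.5,-.6),(.45,-.24,.27,-.1,-.5)]))
    print(run([(-.05,-.55,.35,1.5,-.3),(.40,-.24,.27,-.1,-.3)]))
    print(run([(.05,-.65,.35,1.5,-.6),(.42,-.28,.30,0,-.6)]))
E
python3 ev.py
```

```text
[-0.05 -0.69  0.35] 0.081 [ 1.46  0.46  0.63  1.22 -0.86  1.64  1.72]
[ 0.5  -0.24  0.27] 0.1 [ 0.82  0.52 -1.09  1.47  0.87  1.87 -2.36]
[ 0.406 -0.365  0.2  ] 0.083 [ 1.75  1.46 -1.33  1.18 -0.15  1.85 -1.39]
[ 0.406 -0.365  0.125] 0.154 [ 1.73  1.54 -1.28  1.14 -0.08  1.85 -1.31]
[ 0.425 -0.308  0.125] 0.188 [ 1.76  1.53 -1.28  1.3  -0.08  1.72 -1.3 ]
0.08059521277562753
[-0.05 -0.62  0.35] 0.084 [ 1.27  0.28  0.8   1.46 -0.8   1.56  1.71]
[ 0.45 -0.24  0.27] 0.018 [ 1.16  0.37 -1.32  1.65  0.76  1.71 -2.2 ]
[ 0.406 -0.365  0.2  ] -0.05 [ 1.76  1.5  -1.39  1.17 -0.1   1.85 -1.43]
[ 0.406 -0.365  0.125] 0.095 [ 1.74  1.58 -1.33  1.14 -0.03  1.85 -1.34]
[ 0.425 -0.308  0.125] 0.133 [ 1.77  1.57 -1.34  1.3  -0.03  1.72 -1.34]
-0.0502500653508684
[-0.05 -0.55  0.35] 0.077 [ 1.01  0.08  0.82  1.53 -0.36  1.52  1.45]
[ 0.4  -0.24  0.27] 0.109 [ 0.87 -0.01 -0.65  1.76  0.29  1.46 -1.81]
[ 0.406 -0.365  0.2  ] 0.027 [ 1.38  1.05 -0.43  1.2  -0.78  2.03 -0.9 ]
[ 0.406 -0.365  0.125] 0.037 [ 1.36  1.16 -0.41  1.17 -0.72  2.   -0.82]
[ 0.425 -0.308  0.125] 0.097 [ 1.35  1.1  -0.43  1.33 -0.74  1.89 -0.78]
0.02734377744632699
[ 0.05 -0.65  0.35] 0.083 [ 1.15  0.25  0.72  1.47 -0.77  1.44  1.54]
[ 0.42 -0.28  0.3 ] 0.099 [ 1.12  0.13 -1.11  1.72  0.68  1.58 -1.95]
[ 0.406 -0.365  0.2  ] 0.154 [ 1.62  1.22 -0.91  1.18 -0.47  1.91 -1.13]
[ 0.406 -0.365  0.125] 0.159 [ 1.59  1.32 -0.87  1.15 -0.41  1.89 -1.06]
[ 0.425 -0.308  0.125] 0.213 [ 1.61  1.27 -0.89  1.31 -0.42  1.77 -1.03]
0.0833083546758151
```

```bash
cat >> h.py <<'E'
def goR(p,R1,N):
    o=manip.get_obs();R=Ro.from_quat(o['ee_rot']).as_matrix();d=R.T@(np.array(p)-o['position']);w=Ro.from_matrix(R.T@R1).as_rotvec()
    print('tot',d.round(3),w.round(3),np.linalg.norm(w).round(2))
    for k in range(1,N+1): print([round(float(v),3) for v in np.r_[d*k/N,w*k/N]])
E
python3 - <<'E'
from h import *
from plan import frame,a0
goR([.05,-.65,.35],frame(a0+1.5,-.6),14)
E
```

```text
tot [-0.248  0.201 -0.263] [-1.04  -0.076 -1.588] 1.9
[-0.018, 0.014, -0.019, -0.074, -0.005, -0.113]
[-0.035, 0.029, -0.038, -0.149, -0.011, -0.227]
[-0.053, 0.043, -0.056, -0.223, -0.016, -0.34]
[-0.071, 0.057, -0.075, -0.297, -0.022, -0.454]
[-0.088, 0.072, -0.094, -0.372, -0.027, -0.567]
[-0.106, 0.086, -0.113, -0.446, -0.032, -0.681]
[-0.124, 0.1, -0.132, -0.52, -0.038, -0.794]
[-0.141, 0.115, -0.151, -0.595, -0.043, -0.907]
[-0.159, 0.129, -0.169, -0.669, -0.049, -1.021]
[-0.177, 0.143, -0.188, -0.743, -0.054, -1.134]
[-0.195, 0.158, -0.207, -0.818, -0.059, -1.248]
[-0.212, 0.172, -0.226, -0.892, -0.065, -1.361]
[-0.23, 0.186, -0.245, -0.966, -0.07, -1.474]
[-0.248, 0.201, -0.263, -1.04, -0.076, -1.588]
```

```bash
python3 -m handwheel '[[[-0.018,0.014,-0.019,-0.074,-0.005,-0.113,0.04],[-0.035,0.029,-0.038,-0.149,-0.011,-0.227,0.04],[-0.053,0.043,-0.056,-0.223,-0.016,-0.34,0.04],[-0.071,0.057,-0.075,-0.297,-0.022,-0.454,0.04],[-0.088,0.072,-0.094,-0.372,-0.027,-0.567,0.04],[-0.106,0.086,-0.113,-0.446,-0.032,-0.681,0.04],[-0.124,0.1,-0.132,-0.52,-0.038,-0.794,0.04],[-0.141,0.115,-0.151,-0.595,-0.043,-0.907,0.04]]]'; python3 - <<'E'
from h import *
from plan import frame,a0
st();goR([.05,-.65,.35],frame(a0+1.5,-.6),6)
E
```

```text
clock: 16.85
position: [0.1934, -0.5525, 0.3195]
ee_rot: [0.956, 0.265, 0.13, -0.008]
ft_force: [-0.2, -0.6, -0.1]
grip_width: 0.47
t 16.85 p [ 0.1934 -0.5525  0.3195] q [ 0.759  0.257  0.697  1.421 -0.419  1.577  0.423] F [-0.2 -0.6 -0.1] g 0.0401
xt [0.826 0.504 0.252] yt [ 0.508 -0.86   0.054] zt [ 0.244  0.083 -0.966]
tot [-0.16   0.013 -0.073] [-0.444 -0.032 -0.677] 0.81
[-0.027, 0.002, -0.012, -0.074, -0.005, -0.113]
[-0.053, 0.004, -0.024, -0.148, -0.011, -0.226]
[-0.08, 0.006, -0.036, -0.222, -0.016, -0.339]
[-0.107, 0.008, -0.048, -0.296, -0.021, -0.452]
[-0.133, 0.011, -0.06, -0.37, -0.026, -0.565]
[-0.16, 0.013, -0.073, -0.444, -0.032, -0.677]
```

```bash
python3 -m handwheel '[[[-0.027,0.002,-0.012,-0.074,-0.005,-0.113,0.04],[-0.053,0.004,-0.024,-0.148,-0.011,-0.226,0.04],[-0.08,0.006,-0.036,-0.222,-0.016,-0.339,0.04],[-0.107,0.008,-0.048,-0.296,-0.021,-0.452,0.04],[-0.133,0.011,-0.06,-0.37,-0.026,-0.565,0.04],[-0.16,0.013,-0.073,-0.444,-0.032,-0.677,0.04]]]' ; python3 - <<'E'
from h import *
from plan import frame,a0
st();goR([.42,-.28,.30],frame(a0,-.6),14)
E
python3 - <<'E'
from ev import *
print(run([(.42,-.28,.30,0,-.6)]));print(run([(.42,-.28,.30,0.1,-.6)]));print(run([(.45,-.26,.30,-.1,-.6)]))
E
```

```text
clock: 17.6
position: [0.0498, -0.6502, 0.3504]
ee_rot: [0.794, 0.53, 0.164, 0.247]
ft_force: [0.7, -0.7, 0.7]
grip_width: 0.467
t 17.6 p [ 0.0498 -0.6502  0.3504] q [ 1.148  0.253  0.724  1.472 -0.772  1.442  1.546] F [ 0.7 -0.7  0.7] g 0.0399
xt [ 0.384  0.923 -0.001] yt [ 0.761 -0.316  0.566] zt [ 0.523 -0.218 -0.824]
tot [0.484 0.136 0.154] [ 0.002 -0.847  1.237] 1.5
[0.035, 0.01, 0.011, 0.0, -0.061, 0.088]
[0.069, 0.019, 0.022, 0.0, -0.121, 0.177]
[0.104, 0.029, 0.033, 0.0, -0.182, 0.265]
[0.138, 0.039, 0.044, 0.001, -0.242, 0.353]
[0.173, 0.049, 0.055, 0.001, -0.303, 0.442]
[0.207, 0.058, 0.066, 0.001, -0.363, 0.53]
[0.242, 0.068, 0.077, 0.001, -0.424, 0.619]
[0.277, 0.078, 0.088, 0.001, -0.484, 0.707]
[0.311, 0.088, 0.099, 0.001, -0.545, 0.795]
[0.346, 0.097, 0.11, 0.001, -0.605, 0.884]
[0.38, 0.107, 0.121, 0.001, -0.666, 0.972]
[0.415, 0.117, 0.132, 0.002, -0.726, 1.06]
[0.449, 0.126, 0.143, 0.002, -0.787, 1.149]
[0.484, 0.136, 0.154, 0.002, -0.847, 1.237]
[ 0.42 -0.28  0.3 ] 0.098 [ 1.12  0.13 -1.11  1.72  0.68  1.58 -1.95]
[ 0.406 -0.365  0.2  ] 0.154 [ 1.62  1.22 -0.91  1.18 -0.47  1.91 -1.13]
[ 0.406 -0.365  0.125] 0.159 [ 1.59  1.32 -0.87  1.15 -0.41  1.89 -1.06]
[ 0.425 -0.308  0.125] 0.213 [ 1.6   1.27 -0.89  1.31 -0.42  1.77 -1.03]
0.09812472160062624
[ 0.42 -0.28  0.3 ] 0.091 [ 1.2   0.05 -1.13  1.76  0.64  1.49 -1.83]
[ 0.406 -0.365  0.2  ] 0.144 [ 1.6   1.2  -0.87  1.19 -0.5   1.92 -1.11]
[ 0.406 -0.365  0.125] 0.15 [ 1.57  1.3  -0.83  1.15 -0.44  1.9  -1.03]
[ 0.425 -0.308  0.125] 0.205 [ 1.58  1.25 -0.85  1.31 -0.45  1.78 -1.01]
0.0907704942216978
[ 0.45 -0.26  0.3 ] 0.107 [ 0.95  0.28 -1.06  1.61  0.75  1.73 -2.13]
[ 0.406 -0.365  0.2  ] 0.172 [ 1.66  1.27 -1.01  1.18 -0.4   1.89 -1.19]
[ 0.406 -0.365  0.125] 0.177 [ 1.63  1.36 -0.96  1.15 -0.34  1.87 -1.11]
[ 0.425 -0.308  0.125] 0.229 [ 1.65  1.32 -0.98  1.31 -0.34  1.75 -1.09]
0.10677375024883429
```

```bash
python3 -m handwheel '[[[0.035,0.01,0.011,0,-0.061,0.088,0.04],[0.069,0.019,0.022,0,-0.121,0.177,0.04],[0.104,0.029,0.033,0,-0.182,0.265,0.04],[0.138,0.039,0.044,0.001,-0.242,0.353,0.04],[0.173,0.049,0.055,0.001,-0.303,0.442,0.04],[0.207,0.058,0.066,0.001,-0.363,0.53,0.04],[0.242,0.068,0.077,0.001,-0.424,0.619,0.04],[0.242,0.068,0.077,0.001,-0.424,0.619,0.04]]]' ; python3 - <<'E'
from h import *
from plan import frame,a0
st();goR([.42,-.28,.30],frame(a0,-.6),9)
E
python3 - <<'E'
from ev import *
print(run([(.42,-.28,.30,0,-.6)]))
E
```

```text
clock: 18.6
position: [0.2387, -0.4625, 0.3246]
ee_rot: [0.934, 0.202, 0.062, 0.287]
ft_force: [-0.7, -0.2, 0.3]
grip_width: 0.468
t 18.6 p [ 0.2387 -0.4625  0.3246] q [ 1.027 -0.395 -0.081  2.059  0.105  0.894 -0.242] F [-0.7 -0.2  0.3] g 0.04
xt [ 0.911  0.413 -0.001] yt [ 0.343 -0.753  0.561] zt [ 0.231 -0.511 -0.828]
tot [ 0.241 -0.089 -0.031] [-0.004 -0.421  0.62 ] 0.75
[0.027, -0.01, -0.003, -0.0, -0.047, 0.069]
[0.053, -0.02, -0.007, -0.001, -0.094, 0.138]
[0.08, -0.03, -0.01, -0.001, -0.14, 0.207]
[0.107, -0.04, -0.014, -0.002, -0.187, 0.275]
[0.134, -0.05, -0.017, -0.002, -0.234, 0.344]
[0.16, -0.059, -0.021, -0.003, -0.281, 0.413]
[0.187, -0.069, -0.024, -0.003, -0.327, 0.482]
[0.214, -0.079, -0.028, -0.003, -0.374, 0.551]
[0.241, -0.089, -0.031, -0.004, -0.421, 0.62]
[ 0.42 -0.28  0.3 ] 0.102 [ 1.07  0.12 -1.04  1.72  0.67  1.57 -1.94]
[ 0.406 -0.365  0.2  ] 0.136 [ 1.58  1.18 -0.84  1.19 -0.53  1.92 -1.09]
[ 0.406 -0.365  0.125] 0.143 [ 1.56  1.28 -0.79  1.15 -0.46  1.9  -1.01]
[ 0.425 -0.308  0.125] 0.198 [ 1.57  1.23 -0.82  1.31 -0.47  1.78 -0.99]
0.10221096425894022
```

```bash
python3 -m handwheel '[[[0.027,-0.01,-0.003,0,-0.047,0.069,0.04],[0.053,-0.02,-0.007,-0.001,-0.094,0.138,0.04],[0.08,-0.03,-0.01,-0.001,-0.14,0.207,0.04],[0.107,-0.04,-0.014,-0.002,-0.187,0.275,0.04],[0.134,-0.05,-0.017,-0.002,-0.234,0.344,0.04],[0.16,-0.059,-0.021,-0.003,-0.281,0.413,0.04],[0.2,-0.074,-0.026,-0.003,-0.35,0.516,0.04],[0.241,-0.089,-0.031,-0.004,-0.421,0.62,0.04]]]' ; python3 - <<'E'
from h import *
from plan import frame,a0,c,n
st();goR(c-.06*n+[0,0,.2],frame(a0,np.pi/2),16)
E
python3 - <<'E'
from ev import *
print(run([]))
E
```

```text
clock: 19.6
position: [0.4166, -0.2842, 0.3011]
ee_rot: [0.942, -0.157, -0.048, 0.292]
ft_force: [0.7, -1.1, -1.5]
grip_width: 0.466
t 19.6 p [ 0.4166 -0.2842  0.3011] q [ 1.11   0.119 -1.075  1.718  0.675  1.574 -1.942] F [ 0.7 -1.1 -1.5] g 0.0398
xt [ 0.946 -0.323  0.001] yt [-0.267 -0.781  0.565] zt [-0.182 -0.535 -0.825]
tot [0.016 0.009 0.128] [ 2.171 -0.004 -0.006] 2.17
[0.001, 0.001, 0.008, 0.136, -0.0, -0.0]
[0.002, 0.001, 0.016, 0.271, -0.001, -0.001]
[0.003, 0.002, 0.024, 0.407, -0.001, -0.001]
[0.004, 0.002, 0.032, 0.543, -0.001, -0.002]
[0.005, 0.003, 0.04, 0.679, -0.001, -0.002]
[0.006, 0.003, 0.048, 0.814, -0.002, -0.002]
[0.007, 0.004, 0.056, 0.95, -0.002, -0.003]
[0.008, 0.004, 0.064, 1.086, -0.002, -0.003]
[0.009, 0.005, 0.072, 1.221, -0.002, -0.004]
[0.01, 0.005, 0.08, 1.357, -0.003, -0.004]
[0.011, 0.006, 0.088, 1.493, -0.003, -0.004]
[0.012, 0.006, 0.096, 1.629, -0.003, -0.005]
[0.013, 0.007, 0.104, 1.764, -0.003, -0.005]
[0.014, 0.007, 0.112, 1.9, -0.004, -0.006]
[0.015, 0.008, 0.12, 2.036, -0.004, -0.006]
[0.016, 0.009, 0.128, 2.171, -0.004, -0.006]
[ 0.406 -0.365  0.2  ] 0.146 [ 1.6   1.2  -0.88  1.19 -0.5   1.91 -1.11]
[ 0.406 -0.365  0.125] 0.152 [ 1.58  1.3  -0.84  1.15 -0.43  1.89 -1.04]
[ 0.425 -0.308  0.125] 0.207 [ 1.59  1.26 -0.86  1.31 -0.44  1.77 -1.01]
0.14605835355917773
```

```bash
python3 -m handwheel '[[[0.001,0.001,0.008,0.136,0,0,0.04],[0.002,0.001,0.016,0.271,-0.001,-0.001,0.04],[0.003,0.002,0.024,0.407,-0.001,-0.001,0.04],[0.004,0.002,0.032,0.543,-0.001,-0.002,0.04],[0.005,0.003,0.04,0.679,-0.001,-0.002,0.04],[0.006,0.003,0.048,0.814,-0.002,-0.002,0.04],[0.007,0.004,0.056,0.95,-0.002,-0.003,0.04],[0.008,0.004,0.064,1.086,-0.002,-0.003,0.04]]]' ; python3 - <<'E'
from h import *
from plan import frame,a0,c,n
st();goR(c-.06*n+[0,0,.2],frame(a0,np.pi/2),8)
E
```

```text
clock: 20.6
position: [0.4114, -0.3257, 0.2501]
ee_rot: [0.957, -0.155, 0.039, -0.24]
ft_force: [0.4, 0.3, 0.7]
grip_width: 0.472
t 20.6 p [ 0.4114 -0.3257  0.2501] q [ 1.553  0.431 -0.908  1.482 -0.126  1.558 -1.217] F [0.4 0.3 0.7] g 0.0403
xt [ 0.949 -0.315  0.   ] yt [-0.278 -0.837 -0.472] zt [ 0.149  0.448 -0.881]
tot [0.007 0.058 0.026] [1.079e+00 2.000e-03 1.000e-03] 1.08
[0.001, 0.007, 0.003, 0.135, 0.0, 0.0]
[0.002, 0.014, 0.006, 0.27, 0.0, 0.0]
[0.003, 0.022, 0.01, 0.405, 0.001, 0.0]
[0.003, 0.029, 0.013, 0.54, 0.001, 0.001]
[0.004, 0.036, 0.016, 0.674, 0.001, 0.001]
[0.005, 0.043, 0.019, 0.809, 0.001, 0.001]
[0.006, 0.051, 0.023, 0.944, 0.002, 0.001]
[0.007, 0.058, 0.026, 1.079, 0.002, 0.001]
```

```bash
python3 -m handwheel '[[[0.001,0.007,0.003,0.135,0,0,0.04],[0.002,0.014,0.006,0.27,0,0,0.04],[0.003,0.022,0.01,0.405,0.001,0,0.04],[0.003,0.029,0.013,0.54,0.001,0.001,0.04],[0.004,0.036,0.016,0.674,0.001,0.001,0.04],[0.005,0.043,0.019,0.809,0.001,0.001,0.04],[0.006,0.051,0.023,0.944,0.002,0.001,0.04],[0.007,0.058,0.026,1.079,0.002,0.001,0.04]]]' ; python3 -m handwheel '[[[0,0,0,0,0,0,0.04]]]' >/dev/null; python3 - <<'E'
from h import *
from plan import frame,a0,c,n
o=st()
goR(c-.06*n+[0,0,.125],frame(a0,np.pi/2),1)
s=manip.camera('side');t=manip.camera('top')
p=o['position'];z=Ro.from_quat(o['ee_rot']).as_matrix()[:,2]
crop(s,230,200,400,336,4.4,'pics/s13.png',.8,[proj('side',p),proj('side',p-.021*z)]);crop(t,345,150,485,290,4,'pics/t13.png',.5,[proj('top',p),proj('top',p-.021*z)])
E
```

```text
clock: 21.6
position: [0.4056, -0.365, 0.1984]
ee_rot: [0.698, -0.115, 0.114, -0.698]
ft_force: [-0.5, 0.5, -0.6]
grip_width: 0.468
t 21.73 p [ 0.4052 -0.3639  0.1958] q [ 1.599  1.198 -0.864  1.189 -0.502  1.913 -1.108] F [ 0.3  0.3 -0.1] g 0.0399
xt [ 0.948 -0.318 -0.005] yt [-0.005  0.001 -1.   ] zt [ 0.318  0.948 -0.001]
tot [ 0.001  0.071 -0.001] [ 0.001 -0.001 -0.005] 0.01
[0.001, 0.071, -0.001, 0.001, -0.001, -0.005]
```

View pics/s13.png

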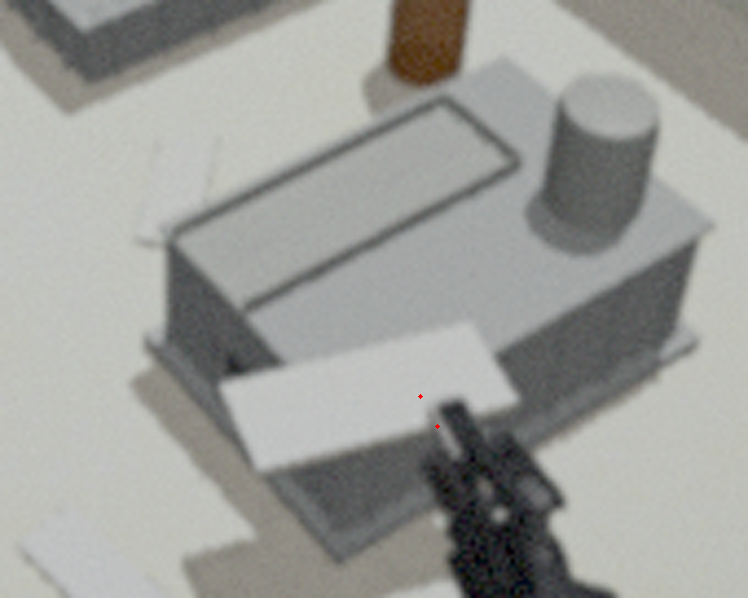

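View pics/t13.png

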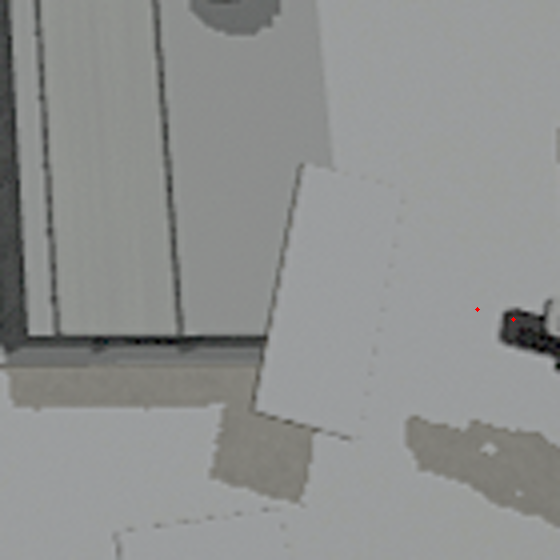

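```bash
python3 - <<'E'
from h import *
from plan import u,n,c
o=manip.get_obs();p=o['position']
for z in (.21,.218,.225,.23):
    q=onz('top',345+502/4-.5,150+322/4-.5,z);print(z,q,'behind tcp along n',(p-q)@n,'u',(q-p)@u)
for d in (0,.021,.03):
  for h in (-.027,-.02,.02,.027):
    print(d,h,((proj('side',p-d*n+[0,0,h])-[230,200]+.5)*4.4).round(0),((proj('top',p-d*n+[0,0,h])-[345,150]+.5)*4).round(0))
E
```

```text
0.21 [ 0.39621609 -0.3692447   0.21      ] behind tcp along n 0.008096630188704282 u -0.007886463954778372
0.218 [ 0.39543363 -0.36488964  0.218     ] behind tcp along n 0.004214904197147478 u -0.010010374862736787
0.225 [ 0.39474897 -0.36107897  0.225     ] behind tcp along n 0.0008183939545352346 u -0.01186879690720039
0.23 [ 0.39425993 -0.35835705  0.23      ] behind tcp along n -0.0016076847901877634 u -0.01319624122467439
0 -0.027 [419. 422.] [458. 313.]
0 -0.02 [420. 414.] [464. 312.]
0 0.02 [427. 366.] [500. 302.]
0 0.027 [428. 358.] [506. 301.]
0.021 -0.027 [435. 452.] [493. 323.]
0.021 -0.02 [436. 444.] [500. 321.]
0.021 0.02 [444. 396.] [537. 312.]
0.021 0.027 [445. 387.] [544. 311.]
0.03 -0.027 [442. 465.] [509. 327.]
0.03 -0.02 [443. 457.] [515. 325.]
0.03 0.02 [451. 409.] [553. 317.]
0.03 0.027 [452. 401.] [560. 315.]
```

```bash
python3 - <<'E'
from h import *
from plan import u,n,c
s=cv2.imread('pics/s13.png');t=cv2.imread('pics/t13.png')
cv2.imwrite('pics/z1.png',cv2.resize(s[370:600,380:620],None,fx=2.5,fy=2.5));cv2.imwrite('pics/z2.png',cv2.resize(t[270:400,440:560],None,fx=4,fy=4))
p=manip.get_obs()['position']
def tri(a,b):
    o1,d1=ray('side',*a);o2,d2=ray('top',*b);A=np.stack([d1,-d2],1);k=np.linalg.lstsq(A,o2-o1,rcond=None)[0];x=o1+d1*k[0];y=o2+d2*k[1];return (x+y)/2,np.linalg.norm(x-y)
for a in [(455,402),(443,402),(437,415)]:
    x,e=tri((230+a[0]/4.4-.5,200+a[1]/4.4-.5),(345+502/4-.5,150+320/4-.5)); print(a,x,e,'n',(x-p)@n,'u',(x-p)@u,'z',x[2]-p[2])
E
```

```text
(455, 402) [ 0.4051441  -0.37864647  0.20194279] 0.01597932799219858 n -0.01417965110287093 u 0.003563406342810302 z 0.001489870276124794
(443, 402) [ 0.40243298 -0.37622656  0.20301136] 0.00999592328732854 n -0.012745040590048308 u 0.00022453455727569516 z 0.002558432993921167
(437, 415) [ 0.40068227 -0.37806239  0.19663638] 0.004562947039318418 n -0.01504151097308355 u -0.0008531861081913543 z -0.0038165476722987757
```

View pics/z1.png

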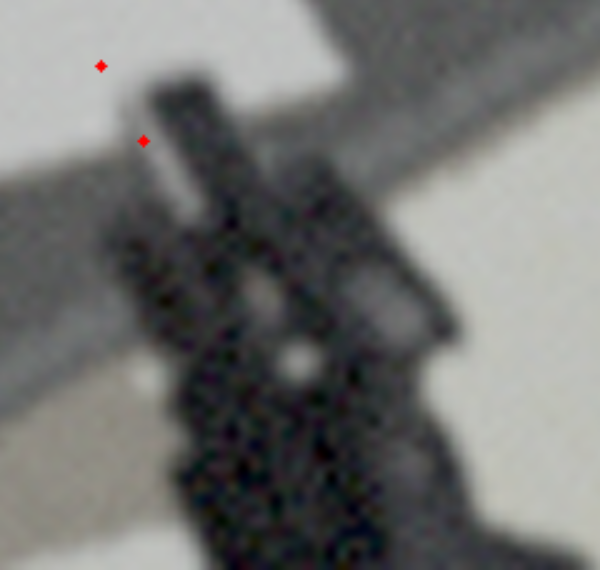

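View pics/z2.png

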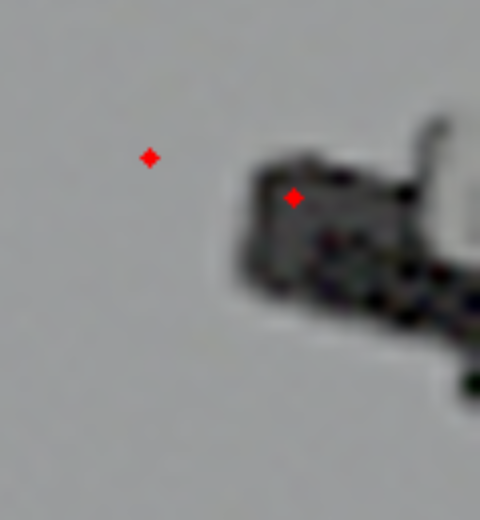

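```bash
python3 - <<'E'
from h import *
from plan import u,n,c
p=manip.get_obs()['position']
def tri(a,b):
    o1,d1=ray('side',*a);o2,d2=ray('top',*b);A=np.stack([d1,-d2],1);k=np.linalg.lstsq(A,o2-o1,rcond=None)[0];x=o1+d1*k[0];y=o2+d2*k[1];return (x+y)/2,np.linalg.norm(x-y)
for a,b in [((449,406),(502.5,327)),((432,408),(502,342)),((466,402),(506,312)),((426,458),(502,342))]:
    x,e=tri((230+a[0]/4.4-.5,200+a[1]/4.4-.5),(345+b[0]/4-.5,150+b[1]/4-.5)); print(a,x.round(4),round(e,4),'n',((x-p)@n).round(4),'u',((x-p)@u).round(4),'z',(x[2]-p[2]).round(4))
for nm in('side','top'):
    V=manip.calibration(nm)['view'];print(nm,-V[:3,:3].T@V[:3,3])
E
```

```text
(449, 406) [ 0.4011 -0.3785  0.2015] 0.0158 n -0.0153 u -0.0003 z 0.001
(432, 408) [ 0.392  -0.3753  0.2036] 0.0149 n -0.0151 u -0.0099 z 0.0031
(466, 402) [ 0.4098 -0.382   0.2017] 0.0164 n -0.0159 u 0.009 z 0.0013
(426, 458) [ 0.389  -0.3858  0.1774] 0.0028 n -0.0261 u -0.0095 z -0.023
side [-0.11749169 -0.81000277  1.03105211]
top [0.30936303 0.11416367 1.09799408]
```

```bash
python3 -m handwheel '[[[0,0.02,0,0,0,0,0.04],[0.001,0.045,-0.001,0,0,-0.003,0.04],[0.001,0.065,-0.001,0,0,-0.005,0.04],[0.001,0.071,-0.001,0,0,-0.005,0.04],[0.001,0.071,-0.001,0,0,-0.005,0.04]]]' >/dev/null; python3 - <<'E'
from h import *
from plan import frame,a0,c,n
o=st()
goR(c+[0,0,.1245],frame(a0,np.pi/2),1)
s=manip.camera('side')
crop(s,230,200,400,336,4.4,'pics/s14.png',.8)
E
```

```text
t 22.45 p [ 0.4064 -0.3657  0.1295] q [ 1.573  1.288 -0.829  1.152 -0.44   1.895 -1.034] F [0.2 0.7 0.4] g 0.0398
xt [ 0.948 -0.317  0.005] yt [ 0.002 -0.008 -1.   ] zt [ 0.317  0.948 -0.007]
tot [-0.001  0.005  0.061] [0.007 0.    0.005] 0.01
[-0.001, 0.005, 0.061, 0.007, 0.0, 0.005]
```

View pics/s14.png

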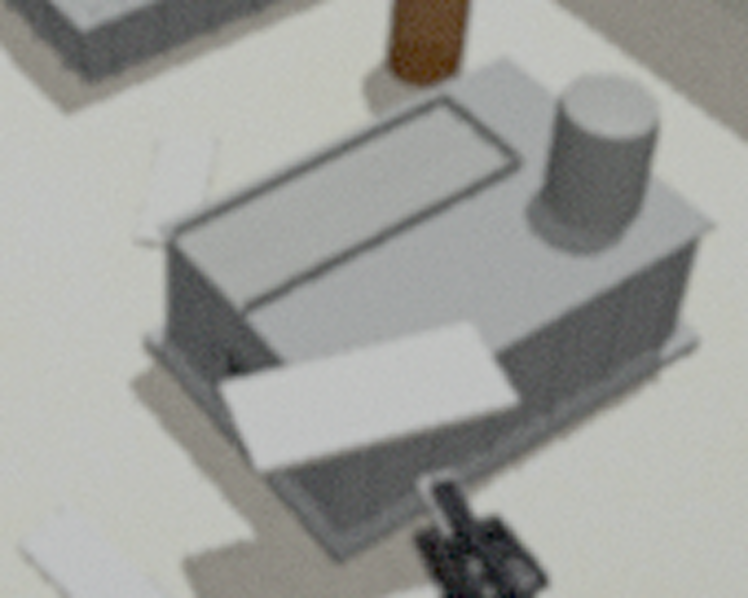

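```bash
python3 -m handwheel '[[[-0.001,0.003,0.015,0,0,0.003,0.04],[-0.001,0.003,0.03,0,0,0.003,0.04],[-0.001,0.003,0.03,0,0,0.003,0.04],[-0.001,0.003,0.03,0,0,0.003,0.04]]]' >/dev/null; python3 - <<'E'
from h import *
from plan import frame,a0,c,n
o=st()
goR(c+[0,0,.1245],frame(a0,np.pi/2),1)
E
```

```text
t 23.0 p [ 0.4148 -0.3378  0.1269] q [ 1.581  1.265 -0.838  1.233 -0.442  1.835 -1.018] F [-0.5 -0.3 -0. ] g 0.04
xt [ 0.948 -0.318  0.002] yt [-0.001 -0.009 -1.   ] zt [ 0.318  0.948 -0.008]
tot [-0.     0.002  0.032] [ 0.008 -0.     0.002] 0.01
[-0.0, 0.002, 0.032, 0.008, -0.0, 0.002]
```

```bash
python3 -m handwheel '[[[0,0.001,0.01,0.004,0,0.002,0.04],[0,0.0015,0.022,0.008,0,0.002,0.04],[0,0.0015,0.032,0.008,0,0.002,0.04],[0,0.0015,0.032,0.008,0,0.002,0.04],[0,0.0015,0.032,0.008,0,0.002,0.04]]]' >/dev/null; python3 - <<'E'
from h import *
from plan import frame,a0,c,n
o=st()
s=manip.camera('side');t=manip.camera('top')
crop(s,230,200,400,336,4.4,'pics/s15.png',.8);crop(t,345,150,485,290,4,'pics/t15.png',.5)
E
```

```text
t 23.62 p [ 0.425  -0.3069  0.1248] q [ 1.584  1.25  -0.848  1.312 -0.451  1.775 -1.004] F [-0.  -0.1 -0.2] g 0.0397
xt [ 0.948 -0.317 -0.   ] yt [-0.  0. -1.] zt [0.317 0.948 0.   ]
```

View pics/s15.png

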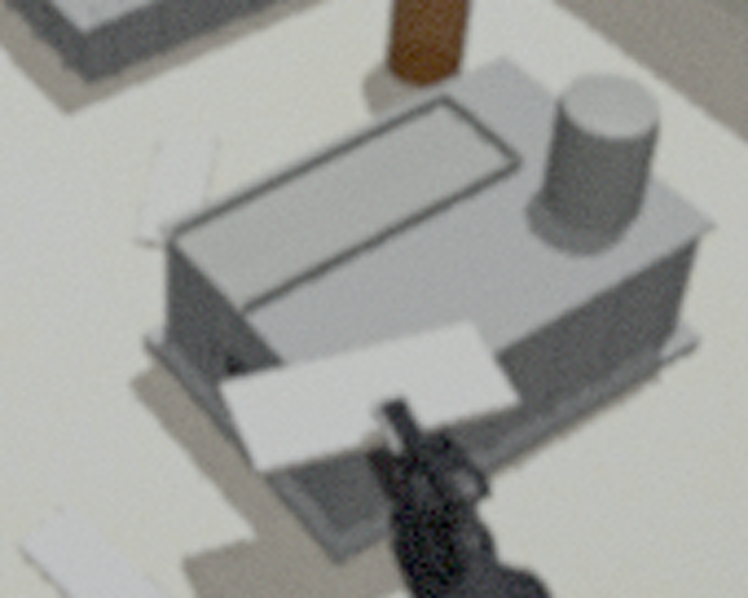

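View pics/t15.png

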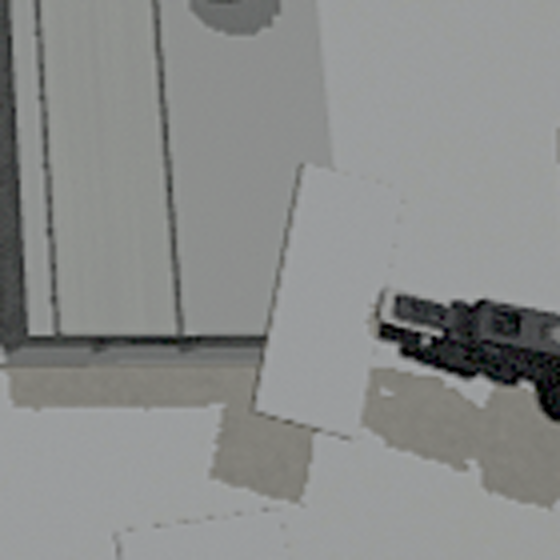

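```bash
python3 -m handwheel '[[[0,0,0,0,0,0,0.02],[0,0,0,0,0,0,0.012],[0,0,0,0,0,0,0.004],[0,0,0,0,0,0,0.0],[0,0,0,0,0,0,0]]]' 70; python3 - <<'E'
from h import *
o=st()
s=manip.camera('side')
crop(s,230,200,400,336,4.4,'pics/s16.png',.8)
E
```

```text
clock: 24.35
position: [0.4251, -0.3067, 0.1247]
ee_rot: [-0.698, 0.114, -0.113, 0.698]
ft_force: [0.1, -0.0, -1.0]
grip_width: 0.068
t 24.35 p [ 0.4251 -0.3067  0.1247] q [ 1.584  1.251 -0.848  1.312 -0.451  1.775 -1.004] F [ 0.1 -0.  -1. ] g 0.0058
xt [ 0.948 -0.317 -0.   ] yt [-0.  0. -1.] zt [0.317 0.948 0.   ]
```

View pics/s16.png

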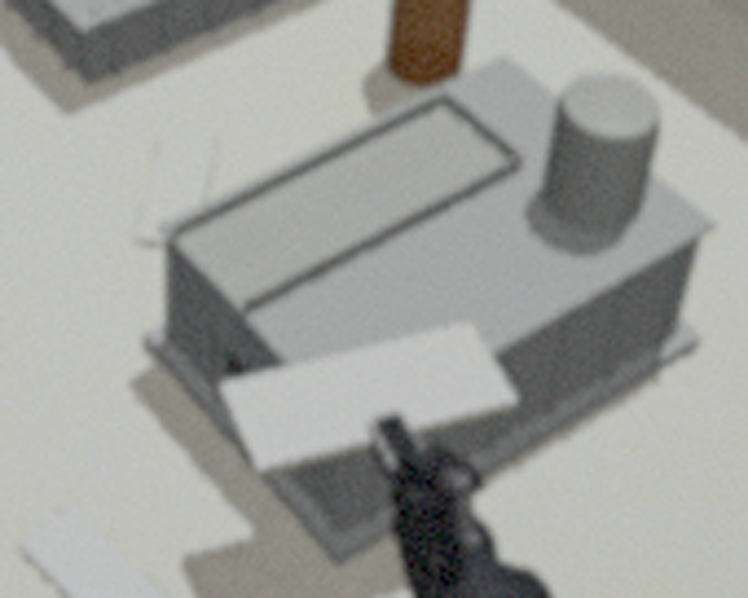

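```bash
python3 - <<'E'
from plan import *
q0=np.array(json.loads(open('log.jsonl').readlines()[-1])[0])
K=(.669,.2)
def run(W,pr=True):
    q=q0;M=9
    for w in W:
        q,m=seg(q,np.array(w[:3]),frame(a0+w[3],w[4]));M=min(M,m)
        if pr: print('  ',np.round(w,2),round(m,2),q.round(2))
    print(round(M,3))
h=np.pi/2
for yaw in (np.radians(105.7),np.radians(-74.3)):
  run([(.42,-.32,.2,0,h),(.40,-.34,.32,0,.8),(.45,-.2,.34,0,0),(.6,0.1,.32,yaw*.6,0),(*K,.3,yaw,0),(*K,.08,yaw,0)])
  run([(.42,-.32,.2,0,h),(.40,-.34,.32,0,.8),(.45,-.2,.34,yaw*.5,0),(.6,0.1,.32,yaw,0),(*K,.3,yaw,0),(*K,.08,yaw,0)])
E
```

```text
[ 0.42 -0.32  0.2   0.    1.57] 0.23 [ 1.61  1.16 -0.89  1.31 -0.51  1.83 -1.08]
   [ 0.4  -0.34  0.32  0.    0.8 ] 0.24 [ 1.61  0.59 -0.93  1.29 -0.28  1.79 -1.21]
   [ 0.45 -0.2   0.34  0.    0.  ] 0.3 [ 1.36  0.08 -1.07  1.53  0.07  1.57 -1.61]
   [0.6  0.1  0.32 1.11 0.  ] 0.23 [ 0.58  0.52 -1.24  1.27  0.49  1.67 -1.34]
   [0.67 0.2  0.3  1.84 0.  ] 0.22 [ 0.26  0.75 -1.24  1.03  0.72  1.76 -0.76]
   [0.67 0.2  0.08 1.84 0.  ] 0.23 [ 0.33  0.9  -1.17  1.34  0.81  1.41 -0.85]
0.225
   [ 0.42 -0.32  0.2   0.    1.57] 0.23 [ 1.61  1.16 -0.89  1.31 -0.51  1.83 -1.08]
   [ 0.4  -0.34  0.32  0.    0.8 ] 0.24 [ 1.61  0.59 -0.93  1.29 -0.28  1.79 -1.21]
   [ 0.45 -0.2   0.34  0.92  0.  ] 0.27 [ 1.47  0.1  -1.2   1.53  0.1   1.58 -0.71]
   [0.6  0.1  0.32 1.84 0.  ] 0.16 [ 0.59  0.54 -1.27  1.27  0.51  1.68 -0.62]
   [0.67 0.2  0.3  1.84 0.  ] 0.22 [ 0.24  0.71 -1.15  1.03  0.65  1.74 -0.73]
   [0.67 0.2  0.08 1.84 0.  ] 0.32 [ 0.3   0.85 -1.08  1.35  0.74  1.38 -0.82]
0.163
   [ 0.42 -0.32  0.2   0.    1.57] 0.23 [ 1.61  1.16 -0.89  1.31 -0.51  1.83 -1.08]
   [ 0.4  -0.34  0.32  0.    0
[... 210 characters left out ...]
1.61 -2.92]
   [ 0.67  0.2   0.3  -1.3   0.  ] -0.4 [ 0.61  0.38 -1.07  1.34  0.33  1.61 -3.  ]
   [ 0.67  0.2   0.08 -1.3   0.  ] -0.46 [ 0.58  0.4  -1.05  1.35  0.34  1.58 -3.06]
-0.464
   [ 0.42 -0.32  0.2   0.    1.57] 0.23 [ 1.61  1.16 -0.89  1.31 -0.51  1.83 -1.08]
   [ 0.4  -0.34  0.32  0.    0.8 ] 0.24 [ 1.61  0.59 -0.93  1.29 -0.28  1.79 -1.21]
   [ 0.45 -0.2   0.34 -0.65  0.  ] 0.3 [ 1.33  0.08 -1.04  1.53  0.06  1.57 -2.25]
   [ 0.6   0.1   0.32 -1.3   0.  ] -0.36 [ 1.    0.21 -1.12  1.47  0.19  1.58 -2.96]
   [ 0.67  0.2   0.3  -1.3   0.  ] -0.43 [ 0.95  0.23 -1.12  1.46  0.21  1.58 -3.03]
   [ 0.67  0.2   0.08 -1.3   0.  ] -0.49 [ 0.91  0.26 -1.12  1.47  0.23  1.56 -3.09]
-0.487
```

```bash
python3 -m handwheel '[[[0,-0.015,0,0,0,0,0],[0,-0.035,-0.004,0,0,0,0],[0,-0.055,-0.008,0,0,0,0],[0,-0.075,-0.012,0,0,0,0],[0,-0.075,-0.012,0,0,0,0]]]'; python3 - <<'E'
from h import *
from plan import frame,a0
o=st()
s=manip.camera('side');t=manip.camera('top')
crop(s,230,180,400,316,4.4,'pics/s17.png',.8);crop(t,345,150,485,290,4,'pics/t17.png',.5)
goR([.40,-.34,.32],frame(a0,.8),8)
E
```

```text
clock: 25.02
position: [0.4214, -0.3188, 0.2015]
ee_rot: [0.699, -0.113, 0.114, -0.697]
ft_force: [-0.3, 0.0, -1.4]
grip_width: 0.071
t 25.02 p [ 0.4214 -0.3188  0.2015] q [ 1.613  1.154 -0.894  1.313 -0.514  1.822 -1.085] F [-0.3  0.  -1.4] g 0.0061
xt [ 0.948 -0.318  0.002] yt [ 0.001 -0.002 -1.   ] zt [ 0.318  0.948 -0.002]
tot [-0.013 -0.121 -0.028] [-0.771  0.    -0.001] 0.77
[-0.002, -0.015, -0.003, -0.096, 0.0, -0.0]
[-0.003, -0.03, -0.007, -0.193, 0.0, -0.0]
[-0.005, -0.045, -0.01, -0.289, 0.0, -0.0]
[-0.007, -0.06, -0.014, -0.385, 0.0, -0.0]
[-0.008, -0.075, -0.017, -0.482, 0.0, -0.0]
[-0.01, -0.09, -0.021, -0.578, 0.0, -0.0]
[-0.012, -0.105, -0.024, -0.674, 0.0, -0.001]
[-0.013, -0.121, -0.028, -0.771, 0.0, -0.001]
```

View pics/s17.png

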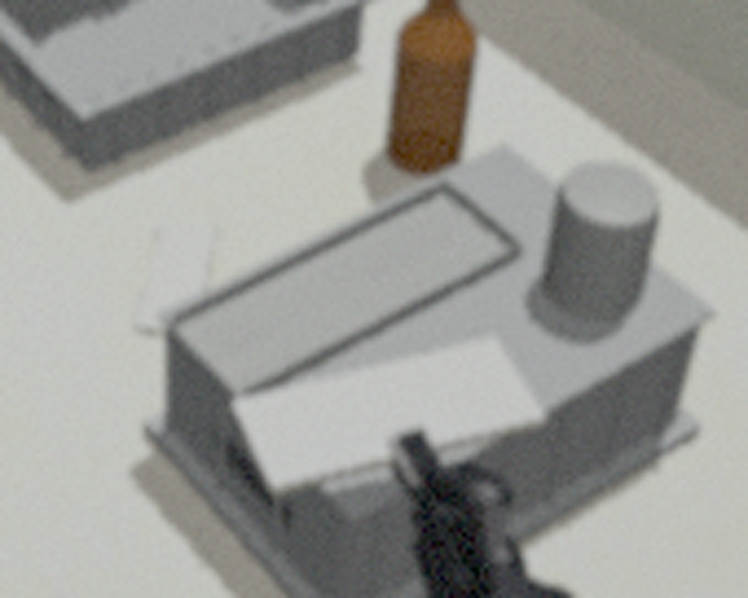

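View pics/t17.png

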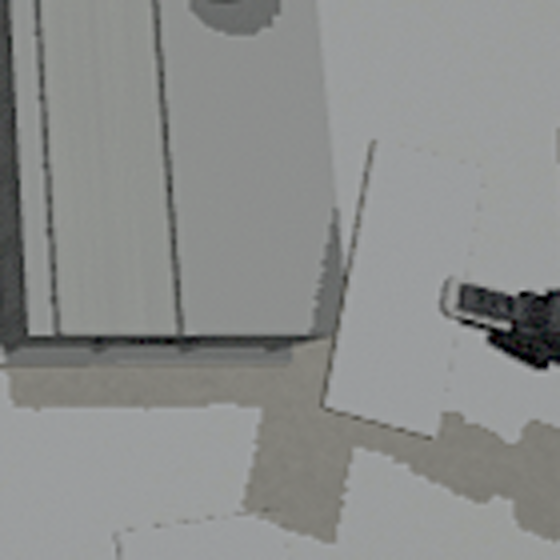

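```bash
python3 -m handwheel '[[[-0.002,-0.015,-0.003,-0.096,0,0,0],[-0.003,-0.03,-0.007,-0.193,0,0,0],[-0.005,-0.045,-0.01,-0.289,0,0,0],[-0.007,-0.06,-0.014,-0.385,0,0,0],[-0.008,-0.075,-0.017,-0.482,0,0,0],[-0.01,-0.09,-0.021,-0.578,0,0,0],[-0.012,-0.105,-0.024,-0.674,0,-0.001,0],[-0.013,-0.121,-0.028,-0.771,0,-0.001,0]]]'; python3 - <<'E'
from h import *
from plan import frame,a0
o=st()
goR([.45,-.20,.34],frame(a0,0),8)
E
```

```text
clock: 26.12
position: [0.3997, -0.3406, 0.3203]
ee_rot: [0.909, -0.148, 0.062, -0.384]
ft_force: [0.5, 0.2, -0.6]
grip_width: 0.07
t 26.12 p [ 0.3997 -0.3406  0.3203] q [ 1.612  0.59  -0.929  1.292 -0.275  1.791 -1.215] F [ 0.5  0.2 -0.6] g 0.006
xt [ 0.949 -0.317 -0.001] yt [-0.222 -0.662 -0.716] zt [ 0.226  0.679 -0.698]
tot [ 0.003 -0.118  0.093] [-0.798  0.001  0.   ] 0.8
[0.0, -0.015, 0.012, -0.1, 0.0, 0.0]
[0.001, -0.03, 0.023, -0.2, 0.0, 0.0]
[0.001, -0.044, 0.035, -0.299, 0.0, 0.0]
[0.002, -0.059, 0.047, -0.399, 0.0, 0.0]
[0.002, -0.074, 0.058, -0.499, 0.001, 0.0]
[0.002, -0.089, 0.07, -0.599, 0.001, 0.0]
[0.003, -0.104, 0.082, -0.698, 0.001, 0.0]
[0.003, -0.118, 0.093, -0.798, 0.001, 0.0]
```

```bash
python3 -m handwheel '[[[0,-0.015,0.012,-0.1,0,0,0],[0.001,-0.03,0.023,-0.2,0,0,0],[0.001,-0.044,0.035,-0.299,0,0,0],[0.002,-0.059,0.047,-0.399,0,0,0],[0.002,-0.074,0.058,-0.499,0.001,0,0],[0.002,-0.089,0.07,-0.599,0.001,0,0],[0.003,-0.104,0.082,-0.698,0.001,0,0],[0.003,-0.118,0.093,-0.798,0.001,0,0]]]'; python3 - <<'E'
from h import *
from plan import frame,a0
o=st()
yaw=np.radians(87.2)
goR([.6,.1,.33],frame(a0+1.1,0),8)
E
```

```text
clock: 27.12
position: [0.45, -0.1995, 0.3402]
ee_rot: [0.987, -0.161, 0.0, 0.001]
ft_force: [0.4, -0.7, -0.6]
grip_width: 0.068
t 27.12 p [ 0.45   -0.1995  0.3402] q [ 1.354  0.077 -1.071  1.53   0.069  1.573 -1.608] F [ 0.4 -0.7 -0.6] g 0.0058
xt [ 0.948 -0.317  0.001] yt [-0.317 -0.948  0.001] zt [ 0.001 -0.001 -1.   ]
tot [ 0.047 -0.332  0.01 ] [ 1.0e-03 -0.0e+00 -1.1e+00] 1.1
[0.006, -0.041, 0.001, 0.0, -0.0, -0.137]
[0.012, -0.083, 0.002, 0.0, -0.0, -0.275]
[0.018, -0.124, 0.004, 0.0, -0.0, -0.412]
[0.024, -0.166, 0.005, 0.001, -0.0, -0.55]
[0.03, -0.207, 0.006, 0.001, -0.0, -0.687]
[0.036, -0.249, 0.007, 0.001, -0.0, -0.825]
[0.041, -0.29, 0.009, 0.001, -0.0, -0.962]
[0.047, -0.332, 0.01, 0.001, -0.0, -1.1]
```

```bash
python3 -m handwheel '[[[0.006,-0.041,0.001,0,0,-0.137,0],[0.012,-0.083,0.002,0,0,-0.275,0],[0.018,-0.124,0.004,0,0,-0.412,0],[0.024,-0.166,0.005,0.001,0,-0.55,0],[0.03,-0.207,0.006,0.001,0,-0.687,0],[0.036,-0.249,0.007,0.001,0,-0.825,0],[0.041,-0.29,0.009,0.001,0,-0.962,0],[0.047,-0.332,0.01,0.001,0,-1.1,0]]]'; python3 - <<'E'
from h import *
from plan import frame,a0
o=st()
goR([.669,.2,.26],frame(np.radians(87.2),0),7)
E
```

```text
clock: 28.12
position: [0.6003, 0.1006, 0.3302]
ee_rot: [0.925, 0.381, 0.0, -0.001]
ft_force: [0.7, -0.6, -0.8]
grip_width: 0.065
t 28.12 p [0.6003 0.1006 0.3302] q [ 0.577  0.52  -1.243  1.252  0.492  1.69  -1.345] F [ 0.7 -0.6 -0.8] g 0.0056
xt [0.71  0.705 0.002] yt [ 0.705 -0.71  -0.002] zt [-0.     0.002 -1.   ]
tot [ 0.119 -0.022  0.07 ] [-0.001 -0.002 -0.74 ] 0.74
[0.017, -0.003, 0.01, -0.0, -0.0, -0.106]
[0.034, -0.006, 0.02, -0.0, -0.001, -0.211]
[0.051, -0.009, 0.03, -0.001, -0.001, -0.317]
[0.068, -0.013, 0.04, -0.001, -0.001, -0.423]
[0.085, -0.016, 0.05, -0.001, -0.002, -0.529]
[0.102, -0.019, 0.06, -0.001, -0.002, -0.634]
[0.119, -0.022, 0.07, -0.001, -0.002, -0.74]
```

```bash
python3 -m handwheel '[[[0.017,-0.003,0.01,0,0,-0.106,0],[0.034,-0.006,0.02,0,-0.001,-0.211,0],[0.051,-0.009,0.03,-0.001,-0.001,-0.317,0],[0.068,-0.013,0.05,-0.001,-0.001,-0.423,0],[0.085,-0.016,0.08,-0.001,-0.002,-0.529,0],[0.102,-0.019,0.11,-0.001,-0.002,-0.634,0],[0.119,-0.022,0.13,-0.001,-0.002,-0.74,0],[0.119,-0.022,0.13,-0.001,-0.002,-0.74,0]]]'; python3 - <<'E'
from h import *
o=st();print(proj('side',o['position']),proj('top',o['position']))
s=manip.camera('side');t=manip.camera('top');cv2.imwrite('pics/s18full.png',s);cv2.imwrite('pics/t18full.png',t)
crop(s,200,80,360,220,4.7,'pics/s18.png',.8);crop(t,150,60,310,210,4,'pics/t18.png',.5)
E
```

```text
clock: 29.12
position: [0.6685, 0.1999, 0.1989]
ee_rot: [0.725, 0.689, -0.001, -0.001]
ft_force: [-0.0, 0.8, -0.2]
grip_width: 0.066
t 29.12 p [0.6685 0.1999 0.1989] q [ 0.322  0.807 -1.231  1.204  0.747  1.596 -0.806] F [-0.   0.8 -0.2] g 0.0056
xt [ 0.052  0.999 -0.   ] yt [ 0.999 -0.052 -0.003] zt [-0.003 -0.    -1.   ]
[268.89729479 148.57302057] [216.54221982 130.61407431]
```

View pics/s18.png

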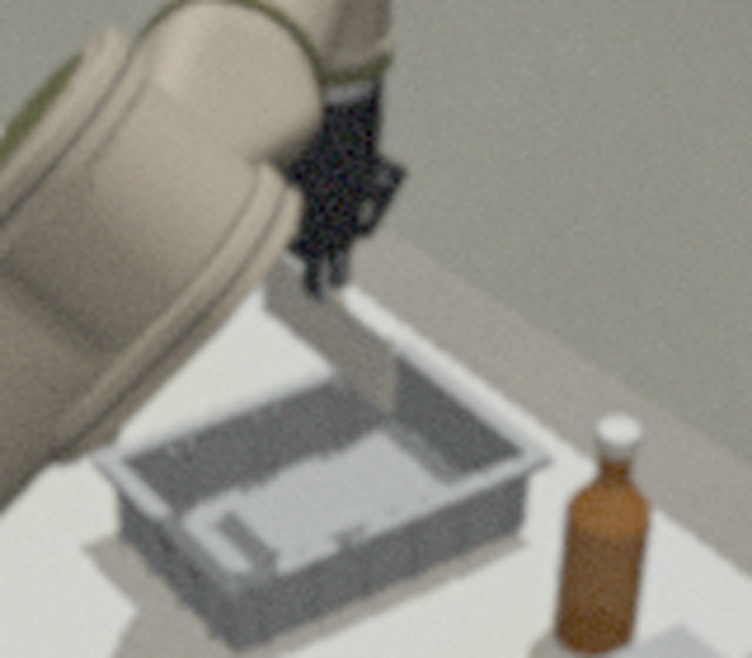

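View pics/t18.png

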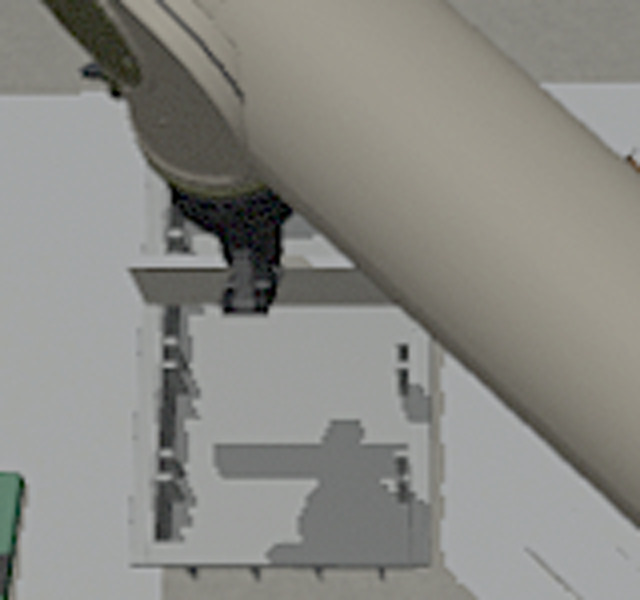

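```bash
python3 - <<'E'
from h import *
t=cv2.imread('pics/top0.png');g=cv2.cvtColor(t,cv2.COLOR_BGR2GRAY)
a=(255*(t[85:215,180:260]/255.)**.5).astype('uint8')
cv2.imwrite('pics/cr1.png',cv2.resize(a[25:105,:40],None,fx=7,fy=7,interpolation=cv2.INTER_CUBIC));cv2.imwrite('pics/cr2.png',cv2.resize(a[25:105,40:],None,fx=7,fy=7,interpolation=cv2.INTER_CUBIC))
Cc=np.array([.669,.2,0])
for x,y in [(95,143),(91,253.5),(86,365.5),(323,143),(323,253.5),(323,365.5)]:
    q=onz('top',170+x/4-.5,85+y/4-.5,.068);d=q-Cc;print(q.round(4),'local',(d@EX).round(4),(d@EY).round(4))
for y in(114.5,118,): print(g[110:175,191],'\n',g[110:175,192],'\n',g[110:175,250]);break
E
```

```text
[0.7549 0.2769 0.068 ] local 0.0821 0.081
[0.6734 0.2807 0.068 ] local 0.0005 0.0808
[0.5935 0.285  0.068 ] local -0.0795 0.0812
[0.747 0.117 0.068] local 0.0819 -0.0791
[0.6655 0.1206 0.068 ] local 0.0004 -0.0795
[0.5856 0.1242 0.068 ] local -0.0796 -0.0798
[77 75 61 52 55 62 57 45 47 40 46 61 57 53 55 54 54 52 40 41 43 44 43 43
 41 30 31 31 27 17 18 18 17 18 44 77 20  6  3 10 49 86  7 12  7 10  8 10
 11 11 10  8 14 10 13 14 14 15 13 10 12 11 57 96 32] 
 [43 40 29 30 31 31 26 43 76 26 15 18 21 47 57  4  8 10  7  9  7  8  7  7
  9  7  8  8 15 12 14 13 10 13 55 96 29 14 16 18 58 95 12 19 20 14 17 13
 15 14 11 15 14 12 10 13 12 12 11 10 10 13 52 85 31] 
 [20 23 39 47 46 46 42 58 88 25 19 17 22 56 87  4 14 21 20 22 30 30 33 63
 93 90 90 88 88 87 88 86 86 87 90 83 22  8  9 16 53 88 24  7 15  8 13 20
 28 54 65 61 69 92 91 88 87 89 88 88 88 88 90 86 23]
```

View pics/cr1.png

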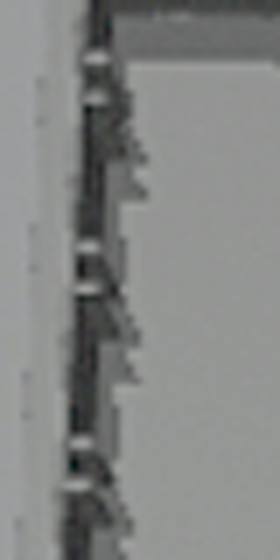

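View pics/cr2.png

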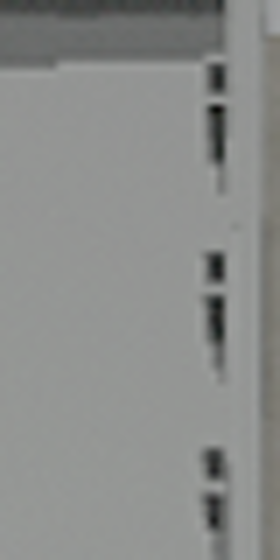

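```bash
python3 - <<'E'
from h import *
t=cv2.imread('pics/t18full.png');g=cv2.cvtColor(t,cv2.COLOR_BGR2GRAY).astype(float)
p=manip.get_obs()['position']
# bottom edge: dark face -> bright floor, per column subpixel
pts=[]
for u in list(range(190,206))+list(range(220,244)):
    col=g[128:142,u]; d=np.diff(col); k=int(np.argmax(d)); 
    w=d[max(k-1,0):k+2]; pts.append((u,128+.5+((np.arange(max(k-1,0),max(k-1,0)+len(w)))*w).sum()/w.sum(),d[k]))
pts=np.array(pts);print(pts.round(1)[::3])
ok=pts[:,2]>10;a,b=np.polyfit(pts[ok,0],pts[ok,1],1);print('res',np.std(pts[ok,1]-a*pts[ok,0]-b))
for z in (.163,.167,.171):
    A=onz('top',190,a*190+b,z);B=onz('top',243,a*243+b,z);d=A-B;print(z,A.round(4),B.round(4),'ang',np.degrees(np.arctan2(d[1],d[0])).round(2),'x offset of face from tcp at y: ',(((A+B)/2-p)@EX).round(4))
# left end of plate at bottom
print(g[134,180:192],g[133,180:192])
E
```

```text
[[190.  135.7  21. ]
 [193.  138.5   3. ]
 [196.  135.9  11. ]
 [199.  138.1  43. ]
 [202.  135.7  40. ]
 [205.  138.4  22. ]
 [222.  136.   40. ]
 [225.  136.   39. ]
 [228.  135.9  40. ]
 [231.  135.9  38. ]
 [234.  136.   41. ]
 [237.  136.   39. ]
 [240.  135.9  40. ]
 [243.  136.   40. ]]
res 0.687308120087495
0.163 [0.669  0.2706 0.163 ] [0.6658 0.1369 0.163 ] ang 88.65 x offset of face from tcp at y:  -0.0021
0.167 [0.6674 0.27   0.167 ] [0.6643 0.1368 0.167 ] ang 88.65 x offset of face from tcp at y:  -0.0036
0.171 [0.6659 0.2693 0.171 ] [0.6628 0.1367 0.171 ] ang 88.65 x offset of face from tcp at y:  -0.0051
[107. 107. 108. 109. 116.  75.  30.  33.  32.  35.  35.  36.] [107. 108. 108. 111.  97.  53.  29.  35.  36.  35.  36.  36.]<stdin>:8: RuntimeWarning: divide by zero encountered in scalar divide
```

```bash
python3 - <<'E'
from h import *
G=np.array([.6695,.2006,0]);p=manip.get_obs()['position']
q=onz('top',185.0,134.5,.169);print('left end along EY from groove mid',(q-G)@EY,'from tcp',(q-p)@EY)
s=cv2.imread('pics/s18full.png')
# side: right bottom corner of plate, crop (398,412)/(360,405)
for a in [(390,412)]:
    x=onz('side',200+a[0]/4.7-.5,80+a[1]/4.7-.5,.167);print(x,(x-G)@EY,(x-G)@EX)
go([.6695,.2006,.10],EY,[0,0,-1])
E
```

```text
left end along EY from groove mid 0.08163166808694432 from tcp 0.08318106123083382
[0.6653722  0.11947406 0.167     ] -0.08123072577812773 -0.00015988711885284344
delta [0.0015 0.     0.1018] rot [ 0.0009 -0.0007 -0.0065]
```

```bash
python3 -m handwheel '[[[0,0,0.02,0,0,-0.003,0],[0,0,0.045,0,0,-0.006,0],[0,0,0.07,0,0,-0.006,0],[0,0,0.084,0,0,-0.006,0],[0,0,0.084,0,0,-0.006,0],[0,0,0.084,0,0,-0.006,0]]]'; python3 - <<'E'
from h import *
o=st();go([.6695,.2006,.10],EY,[0,0,-1])
s=manip.camera('side');t=manip.camera('top');cv2.imwrite('pics/s19full.png',s);cv2.imwrite('pics/t19full.png',t)
crop(s,200,120,340,230,5.3,'pics/s19.png',.8);crop(t,170,90,270,190,6,'pics/t19.png',.5)
E
```

```text
clock: 29.98
position: [0.6701, 0.1994, 0.1189]
ee_rot: [0.724, 0.69, 0.001, 0.001]
ft_force: [0.3, -0.5, -1.0]
grip_width: 0.066
t 29.98 p [0.6701 0.1994 0.1189] q [ 0.339  0.865 -1.198  1.308  0.794  1.469 -0.837] F [ 0.3 -0.5 -1. ] g 0.0057
xt [0.048 0.999 0.001] yt [ 0.999 -0.048  0.003] zt [ 0.003  0.001 -1.   ]
delta [ 0.0012 -0.0007  0.0189] rot [ 0.003  -0.0012  0.001 ]
```

View pics/s19.png

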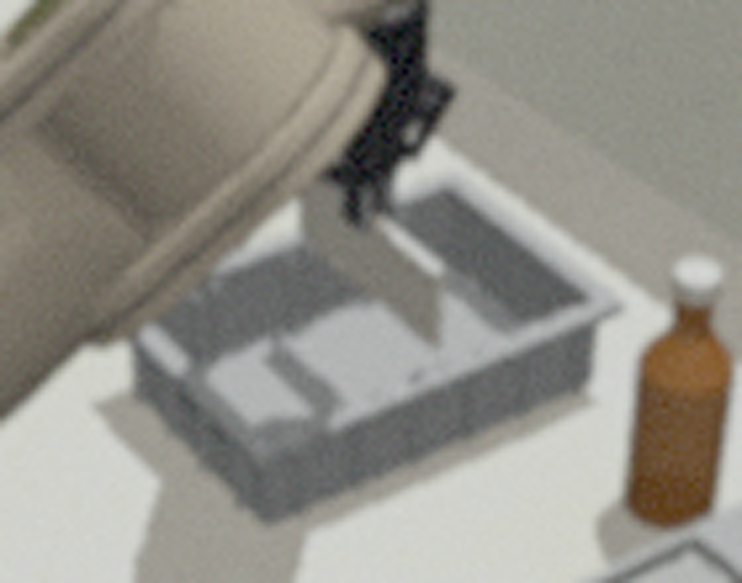

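View pics/t19.png

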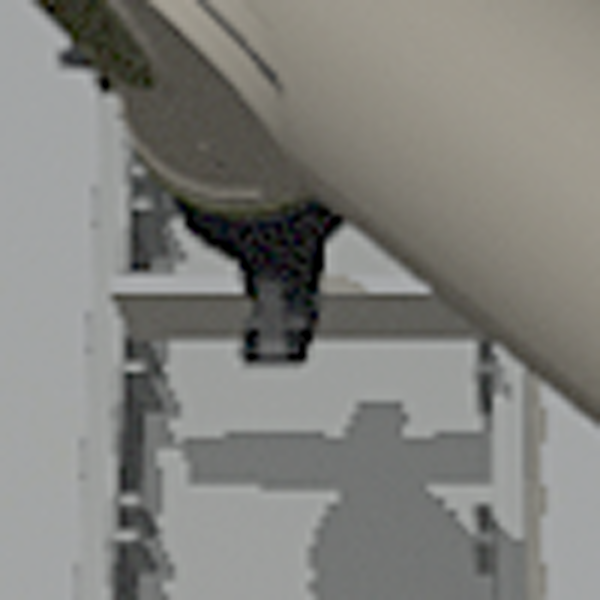

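```bash
python3 -m handwheel '[[[0.0005,-0.0005,0.008,0.002,0,0,0],[0.0005,-0.0005,0.016,0.002,0,0,0],[0.0005,-0.0005,0.024,0.002,0,0,0],[0.0005,-0.0005,0.030,0.002,0,0,0],[0.0005,-0.0005,0.030,0.002,0,0,0]]]'; python3 - <<'E'
from h import *
o=st();go([.6695,.2,.10],EY,[0,0,-1])
t=manip.camera('top');crop(t,170,90,270,190,6,'pics/t20.png',.5);cv2.imwrite('pics/t20f.png',t)
E
```

```text
clock: 30.7
position: [0.6691, 0.1996, 0.0872]
ee_rot: [0.724, 0.69, -0.0, -0.0]
ft_force: [1.1, -0.3, -0.8]
grip_width: 0.065
t 30.7 p [0.6691 0.1996 0.0872] q [ 0.337  0.892 -1.179  1.337  0.813  1.427 -0.85 ] F [ 1.1 -0.3 -0.8] g 0.0056
xt [0.047 0.999 0.   ] yt [ 0.999 -0.047 -0.001] zt [-0.001  0.    -1.   ]
delta [ 0.0004  0.0003 -0.0128] rot [-0.0009 -0.0003  0.0014]
```

View pics/t20.png

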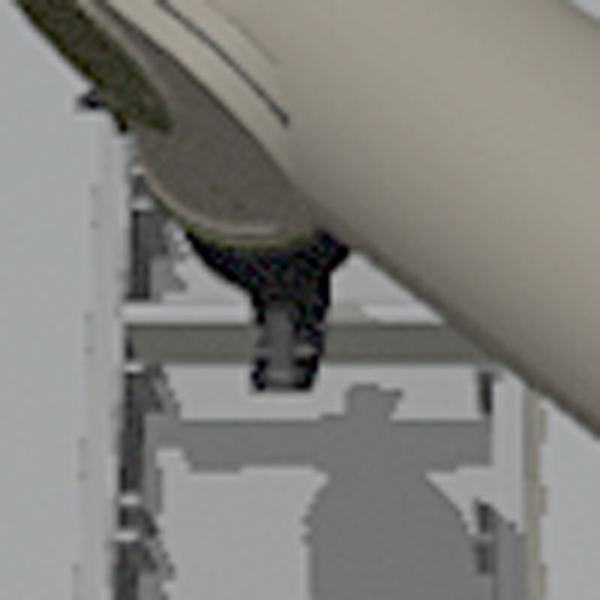

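```bash
python3 -m handwheel '[[[0,0,0.010,0,0,0,0],[0,0,0.020,0,0,0,0],[0,0,0.030,0,0,0,0],[0,0,0.040,0,0,0,0],[0,0,0.046,0,0,0,0],[0,0,0.048,0,0,0,0],[0,0,0.048,0,0,0,0]]]'; python3 - <<'E'
from h import *
o=st()
E
```

```text
clock: 31.62
position: [0.6694, 0.1998, 0.04]
ee_rot: [0.724, 0.69, 0.0, -0.0]
ft_force: [0.4, 0.2, -0.2]
grip_width: 0.068
t 31.62 p [0.6694 0.1998 0.04  ] q [ 0.332  0.935 -1.148  1.375  0.848  1.361 -0.87 ] F [ 0.4  0.2 -0.2] g 0.0058
xt [0.048 0.999 0.001] yt [ 0.999 -0.048  0.   ] zt [ 0.     0.001 -1.   ]
```

```bash
python3 -m handwheel '[[[0,0,0.002,0,0,0,0],[0,0,0.003,0,0,0,0],[0,0,0.003,0,0,0,0]]]'|egrep 'pos|force'; python3 -m handwheel '[[[0,0,0.001,0,0,0,0],[0,0,0.0015,0,0,0,0],[0,0,0.0015,0,0,0,0]]]'|egrep 'pos|force'
```

```text
position: [0.6694, 0.1997, 0.0368]
ft_force: [-0.3, -0.7, -0.1]
position: [0.6693, 0.1998, 0.0353]
ft_force: [0.7, 0.4, -0.7]
```

```bash
python3 -m handwheel '[[[0,0,0.001,0,0,0,0],[0,0,0.0015,0,0,0,0],[0,0,0.0015,0,0,0,0]]]'|egrep 'pos|force'; python3 - <<'E'
from h import *
s=manip.camera('side');t=manip.camera('top');
crop(s,200,120,340,230,5.3,'pics/s21.png',.8);crop(t,170,90,270,190,6,'pics/t21.png',.5)
E
```

```text
position: [0.6697, 0.1998, 0.0346]
ft_force: [-1.3, -0.6, 5.4]
```

View pics/s21.png

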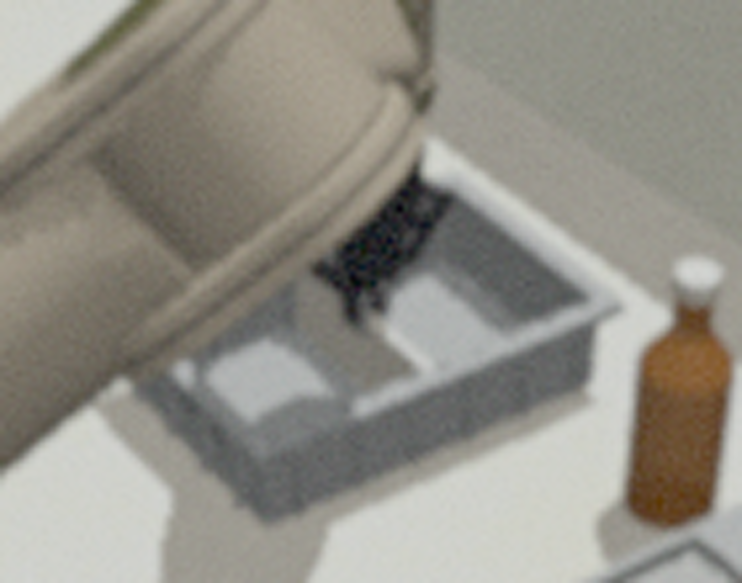

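View pics/t21.png

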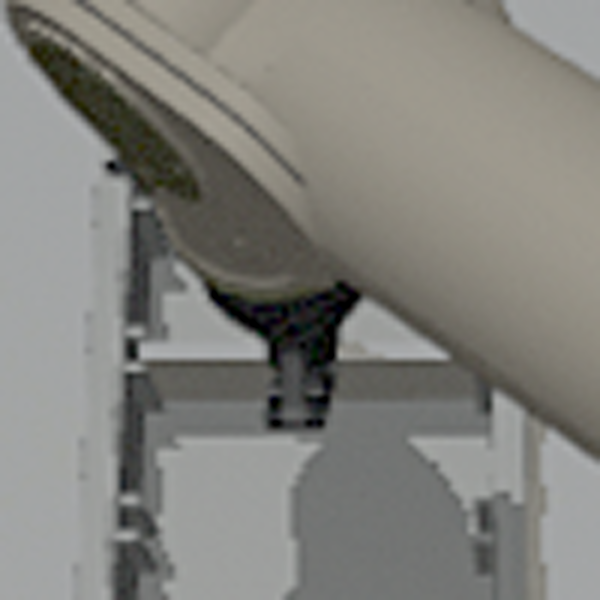

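```bash
python3 -m handwheel '[[[0,0,0,0,0,0,0.016],[0,0,0,0,0,0,0.03],[0,0,0,0,0,0,0.03],[0,0,-0.01,0,0,0,0.03],[0,0,-0.04,0,0,0,0.03],[0,0,-0.09,0,0,0,0.03],[0,0,-0.15,0,0,0,0.03],[0,0,-0.2,0,0,0,0.03]]]'; python3 - <<'E'
from h import *
o=st();go([.40,-.1,.35])
E
```

```text
clock: 33.85
position: [0.6692, 0.1999, 0.2371]
ee_rot: [0.724, 0.69, 0.001, -0.0]
ft_force: [0.9, 0.4, -0.0]
grip_width: 0.35
t 33.85 p [0.6692 0.1999 0.2371] q [ 0.309  0.782 -1.243  1.147  0.734  1.654 -0.786] F [ 0.9  0.4 -0. ] g 0.0299
xt [0.047 0.999 0.002] yt [ 0.999 -0.047  0.001] zt [ 0.001  0.002 -1.   ]
delta [-0.3121 -0.2546 -0.1137] rot [0. 0. 0.]
```

```bash
python3 - <<'E'
from plan import *
q0=np.array(json.loads(open('log.jsonl').readlines()[-1])[0]);p,R,_,_=fkj(q0)
for t in [(.45,.2,.4),(.42,-.1,.38),(.45,-.15,.4),(.4,.35,.4)]: print(t,seg(q0,np.array(t),R))
E
```

```text
(0.45, 0.2, 0.4) (array([ 0.79704742,  0.36235301, -1.66022282,  1.39422925,  0.36815401,
        1.76543543, -0.84132943]), np.float64(-0.19022282472538699))
(0.42, -0.1, 0.38) (array([ 1.35771327,  0.45302166, -1.78649163,  1.53962865,  0.44441418,
        1.69091958, -0.44144008]), np.float64(-0.31649162702144706))
(0.45, -0.15, 0.4) (array([ 1.49057456,  0.47580029, -1.7970624 ,  1.44535094,  0.4732656 ,
        1.78396533, -0.27205187]), np.float64(-0.3270623959715748))
(0.4, 0.35, 0.4) (array([ 0.28566279,  0.41313707, -1.49960234,  1.30249289,  0.42307875,
        1.78577283, -1.15804611]), np.float64(-0.02960234005612783))
```

```bash
python3 - <<'E'
from plan import *
q0=np.array(json.loads(open('log.jsonl').readlines()[-1])[0])
q,m=seg(q0,np.array([.6,.1,.34]),frame(a0+1.1,0));print(q.round(2),m);q,m=seg(q,np.array([.45,-.15,.36]),frame(a0+.2,0));print(q.round(2),m)
from h import *
goR([.6,.1,.34],frame(a0+1.1,0),6)
E
```

```text
[ 0.57  0.52 -1.25  1.23  0.49  1.71 -1.35] 0.21956133281512624
[ 1.42  0.02 -1.18  1.53  0.02  1.61 -1.46] 0.1902846414426791
tot [-0.103 -0.064 -0.103] [ 0.001 -0.002  0.746] 0.75
[-0.017, -0.011, -0.017, 0.0, -0.0, 0.124]
[-0.034, -0.021, -0.034, 0.0, -0.001, 0.249]
[-0.051, -0.032, -0.052, 0.0, -0.001, 0.373]
[-0.069, -0.043, -0.069, 0.0, -0.001, 0.498]
[-0.086, -0.054, -0.086, 0.001, -0.002, 0.622]
[-0.103, -0.064, -0.103, 0.001, -0.002, 0.746]
```

```bash
python3 -m handwheel '[[[-0.017,-0.011,-0.017,0,0,0.124,0.03],[-0.034,-0.021,-0.034,0,0,0.249,0.03],[-0.051,-0.032,-0.052,0,-0.001,0.373,0.03],[-0.069,-0.043,-0.069,0,-0.001,0.498,0.03],[-0.086,-0.054,-0.086,0.001,-0.002,0.622,0.03],[-0.103,-0.064,-0.103,0.001,-0.002,0.746,0.03]]]' >/dev/null; python3 - <<'E'
from h import *
from plan import frame,a0
st();goR([.45,-.15,.36],frame(a0+.2,0),8)
E
```

```text
t 34.6 p [0.5999 0.0995 0.3381] q [ 0.572  0.52  -1.246  1.235  0.495  1.709 -1.352] F [ 0.1 -0.3 -0. ] g 0.03
xt [ 0.715  0.699 -0.001] yt [ 0.699 -0.715 -0.   ] zt [-0.001 -0.001 -1.   ]
tot [-0.282  0.074 -0.022] [0.001 0.001 0.897] 0.9
[-0.035, 0.009, -0.003, 0.0, 0.0, 0.112]
[-0.07, 0.018, -0.005, 0.0, 0.0, 0.224]
[-0.106, 0.028, -0.008, 0.0, 0.001, 0.336]
[-0.141, 0.037, -0.011, 0.0, 0.001, 0.448]
[-0.176, 0.046, -0.013, 0.0, 0.001, 0.56]
[-0.211, 0.055, -0.016, 0.0, 0.001, 0.672]
[-0.246, 0.065, -0.019, 0.0, 0.001, 0.785]
[-0.282, 0.074, -0.022, 0.001, 0.001, 0.897]
```

```bash
python3 -m handwheel '[[[-0.035,0.009,-0.003,0,0,0.112,0.03],[-0.07,0.018,-0.005,0,0,0.224,0.03],[-0.106,0.028,-0.008,0,0.001,0.336,0.03],[-0.141,0.037,-0.011,0,0.001,0.448,0.03],[-0.176,0.046,-0.013,0,0.001,0.56,0.03],[-0.211,0.055,-0.016,0,0.001,0.672,0.03],[-0.246,0.065,-0.019,0,0.001,0.785,0.03],[-0.282,0.074,-0.022,0.001,0.001,0.897,0.03]]]' ; python3 - <<'E'
from h import *
st()
s=manip.camera('side');t=manip.camera('top');cv2.imwrite('pics/s22f.png',s);cv2.imwrite('pics/t22f.png',t)
crop(s,200,120,340,230,5.3,'pics/s22.png',.8);crop(t,160,80,280,220,4.2,'pics/t22.png',.5)
E
```

```text
clock: 35.6
position: [0.4508, -0.151, 0.3598]
ee_rot: [0.998, -0.061, -0.0, 0.0]
ft_force: [1.0, 0.2, 0.4]
grip_width: 0.354
t 35.6 p [ 0.4508 -0.151   0.3598] q [ 1.438  0.028 -1.208  1.522  0.027  1.61  -1.462] F [1.  0.2 0.4] g 0.0302
xt [ 0.993 -0.122 -0.001] yt [-0.122 -0.993  0.001] zt [-0.001 -0.001 -1.   ]
```

View pics/s22.png

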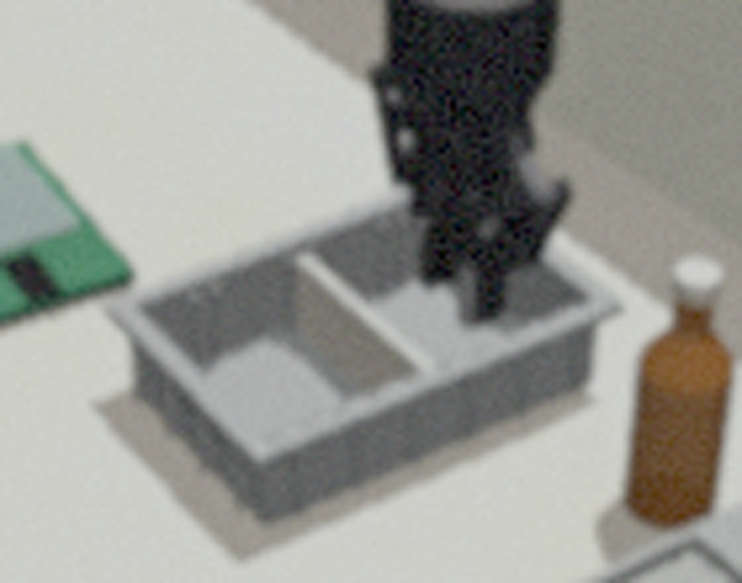

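View pics/t22.png

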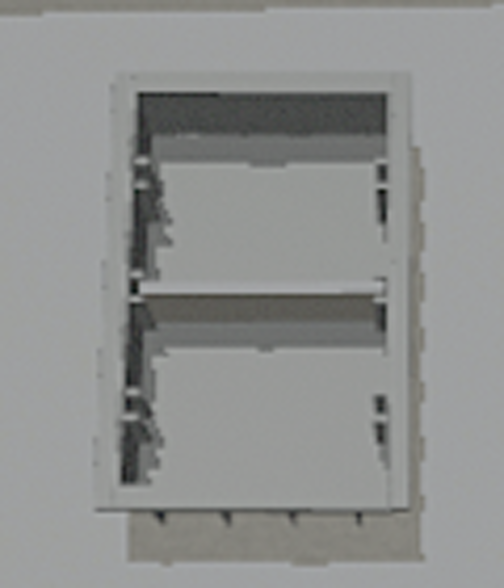

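View pics/s22f.png

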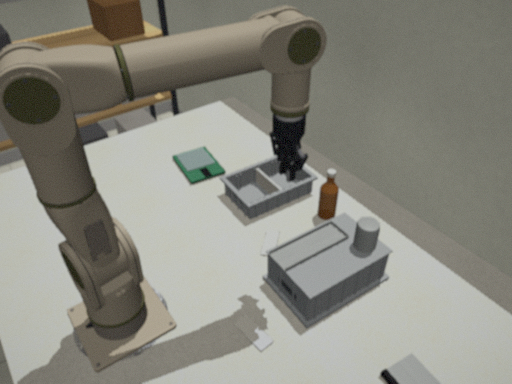

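```bash
python3 - <<'E'
from h import *
print(onz('top',160+262/4.2-.5,80+288.5/4.2-.5,.068))
a=cv2.imread('pics/top0.png').astype(int);b=cv2.imread('pics/t22f.png').astype(int);d=np.abs(a-b).max(2)
for n,(x0,y0,x1,y1) in dict(scale=(70,165,165,235),oil=(285,90,315,140),shaker=(388,115,425,165)).items(): print(n,(d[y0:y1,x0:x1]>25).sum())
print(manip.get_obs()['clock'],manip.hand_in())
E
```

```text
[0.6684752  0.19890405 0.068     ]
scale 0
oil 0
shaker 112
the job is handed in; nothing more can be done
35.7 None
```

The divider now stands upright on its long edge in the middle pair of grooves of the open crate. It is down on the floor and let go, and I handed the job in at 35.7 s.

**What I did**
- My first push passed above the plate, because the fingertips sit about 21 mm behind the reported TCP. I corrected for this for the rest of the job.
- I dragged the divider by pressing on its top until about 63 mm hung over the edge. I then picked it up across its width and laid it flat at the free front corner of the upturned crate, clear of the tray.
- I took it again by a long edge, turned it upright and lowered it into the middle grooves until it touched the floor at about 5 N.

**Last checks**
- **Position:** the top edge was about 1 mm from the measured groove middle. Both views showed the plate level and split the crate in two.
- **Bystanders:** the scale and the oil bottle showed no change in the top picture. The shaker region differed in 112 pixels. I did not look into why; the side view showed the shaker in place, so it may be the arm or its shadow.
- **Odd reading:** during one turn the sixth joint came within 0.001 rad of its limit with a brief force of about 18 N. I backed off and took another path.

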